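Close and lock the joint cover round the waste pipe

TASK

Take the flat-bladed tool from its wooden block and draw its tip slowly (under 5 cm/s) and lightly along the curved channel in the tray, from the end away from the slotted lock towards the lock, so that every raised steel leaf is laid flat. Then put the blade in the lock's slot and turn it clockwise to its stop, and hang the tool back upright in its block. Touch the cover only with the tool, and leave the jar, brush, scoop and bin where they are.

Things in the scene. Friction and masses are not known exactly. Their poses are not given: they have to be found in the camera images.
- cover: Level steel plate 186 x 190 x 4 mm fixed on the tray; origin on its underside, z up. In its frame (mm) a channel 18 wide between beads 12.5 high runs from (-68,-75) along +x to (-2,-75), left round a bend (radius 70, centre (-2,-5)) to (68,-5), along +y to (68,39); ten hinged leaves lie in it. Pipe stub inside the bend at (-24,22), 50 across, 78 high; lock at (68,63).
- tool: Loose seam tool (120 g) upright in the block. Origin = centre of the blade's flat tip end, z up the handle. Steel blade 12 mm wide (x), 3 mm thick (y), 18 mm long; round shank 8 mm thick to z = 46 mm; collar 36 x 36 mm, z = 46 to 50 mm; wooden handle 24 mm (x) x 18 mm (y), z = 50 to 135 mm. Blade same either way round.
- holder: Fixed wooden block 70 x 70 x 50 mm high on the tray; origin centre of its underside. A square hole 24 x 24 mm, its sides along the block's, goes down through its middle; the tool's collar rests on its top, the tip then 4 mm above the block's origin.
- lock_slot (a point): Centre of the slot's mouth on top of the lock's square steel head (30 x 30 x 9 mm, top 18 mm above the cover's origin). Slot 19 mm long along this frame's x, 6 mm wide along y, 9 mm deep. The frame turns with the head; a flat tongue sticks out along +x.
- lock (a joint): Angle of the slotted lock, rad: 0 to 0.35 at the start (unlocked; at 0 its tongue and slot point along the cover's +x), grows clockwise seen from above to the stop at 1.57 (locked, tongue over the last leaf). Stays where left; friction 0.06 N m.
- seam0 (a point): Point on the channel's centre line, level with the top of a flat leaf (8.5 mm above the cover's origin): start of the seam, the hinge of leaf0, (-68,-75) mm in the cover's frame. Axes as the cover's.
- seam3 (a point): Point on the channel's centre line, level with the top of a flat leaf (8.5 mm above the cover's origin): start of the bend, the hinge of leaf3, (-2,-75) mm. Axes as the cover's.
- seam8 (a point): Point on the channel's centre line, level with the top of a flat leaf (8.5 mm above the cover's origin): end of the bend, the hinge of leaf8, (68,-5) mm. Axes as the cover's.
- seam10 (a point): Point on the channel's centre line, level with the top of a flat leaf (8.5 mm above the cover's origin): end of the seam, just past leaf9's free end, (68,39) mm. Axes as the cover's.
- leaf0 (a joint): Opening angle of leaf 0, rad: 0 = flat, 0.26 to 0.48 at the start, stop at 0.6. Leaf 21 mm long, 14 mm wide, 3 mm thick, hinged (pin at its underside) at its end towards seam0, 0 mm along the seam; its other end, towards the lock, is raised. Stiff hinge (0.005 N m), stays where it is left.
- leaf1 (a joint): Opening angle of leaf 1, rad: 0 = flat, 0.26 to 0.48 at the start, stop at 0.6. Leaf 21 mm long, 14 mm wide, 3 mm thick, hinged (pin at its underside) at its end towards seam0, 22 mm along the seam; its other end, towards the lock, is raised. Stiff hinge (0.005 N m), stays where it is left.
- leaf2 (a joint): Opening angle of leaf 2, rad: 0 = flat, 0.26 to 0.48 at the start, stop at 0.6. Leaf 21 mm long, 14 mm wide, 3 mm thick, hinged (pin at its underside) at its end towards seam0, 44 mm along the seam; its other end, towards the lock, is raised. Stiff hinge (0.005 N m), stays where it is left.
- leaf3 (a joint): Opening angle of leaf 3, rad: 0 = flat, 0.26 to 0.48 at the start, stop at 0.6. Leaf 21 mm long, 14 mm wide, 3 mm thick, hinged (pin at its underside) at its end towards seam0, 66 mm along the seam; its other end, towards the lock, is raised. Stiff hinge (0.005 N m), stays where it is left.
- leaf4 (a joint): Opening angle of leaf 4, rad: 0 = flat, 0.26 to 0.48 at the start, stop at 0.6. Leaf 21 mm long, 14 mm wide, 3 mm thick, hinged (pin at its underside) at its end towards seam0, 88 mm along the seam; its other end, towards the lock, is raised. Stiff hinge (0.005 N m), stays where it is left.
- leaf5 (a joint): Opening angle of leaf 5, rad: 0 = flat, 0.26 to 0.48 at the start, stop at 0.6. Leaf 21 mm long, 14 mm wide, 3 mm thick, hinged (pin at its underside) at its end towards seam0, 110 mm along the seam; its other end, towards the lock, is raised. Stiff hinge (0.005 N m), stays where it is left.
- leaf6 (a joint): Opening angle of leaf 6, rad: 0 = flat, 0.26 to 0.48 at the start, stop at 0.6. Leaf 21 mm long, 14 mm wide, 3 mm thick, hinged (pin at its underside) at its end towards seam0, 132 mm along the seam; its other end, towards the lock, is raised. Stiff hinge (0.005 N m), stays where it is left.
- leaf7 (a joint): Opening angle of leaf 7, rad: 0 = flat, 0.26 to 0.48 at the start, stop at 0.6. Leaf 21 mm long, 14 mm wide, 3 mm thick, hinged (pin at its underside) at its end towards seam0, 154 mm along the seam; its other end, towards the lock, is raised. Stiff hinge (0.005 N m), stays where it is left.
- leaf8 (a joint): Opening angle of leaf 8, rad: 0 = flat, 0.26 to 0.48 at the start, stop at 0.6. Leaf 21 mm long, 14 mm wide, 3 mm thick, hinged (pin at its underside) at its end towards seam0, 176 mm along the seam; its other end, towards the lock, is raised. Stiff hinge (0.005 N m), stays where it is left.
- leaf9 (a joint): Opening angle of leaf 9, rad: 0 = flat, 0.26 to 0.48 at the start, stop at 0.6. Leaf 21 mm long, 14 mm wide, 3 mm thick, hinged (pin at its underside) at its end towards seam0, 198 mm along the seam; its other end, towards the lock, is raised. Stiff hinge (0.005 N m), stays where it is left.
- jar: Round glass jar with a steel twist lid, 64 mm across, 83 mm high, loose beside the cover; origin centre of its underside.
- brush: Wooden-handled scrub brush lying bristles down, 190 x 34 x 38 mm high, loose, length along its x; origin on the tray floor at mid-length.
- scoop: Blue plastic scoop, 166 mm long along its x (handle to -x), 58 mm wide, 38 mm high, loose; origin at the bowl's rear end, on the floor.
- bin: Small white plastic pedal bin, 114 mm across, 142 mm high, loose; origin centre of its underside, pedal towards its -x.

How it is judged (in metres and radians):
On the way, in this order (a step that is already met when the one before it is completed fails the run):
1. the first three leaves, at the end away from the lock, are flat while the last two still stand and the lock is unlocked (value of joint each of leaf0, leaf1, leaf2 below 0.12 rad and value of joint each of leaf8, leaf9 above 0.2 rad and value of joint lock below 0.6 rad), for 0.05 s.
2. all ten leaves are flat while the lock is still unlocked (value of joint each of leaf0, leaf1, leaf2, leaf3, leaf4, leaf5, leaf6, leaf7, leaf8, leaf9 below 0.12 rad and value of joint lock below 0.6 rad), for 0.1 s.
3. the lock has been turned clockwise to its stop (value of joint each of leaf0, leaf1, leaf2, leaf3, leaf4, leaf5, leaf6, leaf7, leaf8, leaf9 below 0.12 rad and value of joint lock above 1.3 rad), for 0.1 s.
At the end, for the whole second after the job is handed in: All ten leaves flat (each under 0.12 rad), the lock at its stop (over 1.3 rad), and the tool hanging at rest upright (within 0.15 rad) in its block, collar down on the top (tip less than 9 mm above the block's underside, within 12 mm of its centre) (all of step 3 and horizontal distance between tool and holder below 0.012 m and z of tool in the frame of holder below 0.009 m and angle between tool's own z axis and vertical below 0.15 rad and linear speed of tool below 0.02 m/s); the robot touches nothing.
It fails at once if the tool touches the cover while moving faster than 0.16 m/s (contact force between tool and cover above 1 N and linear speed of tool above 0.16 m/s).
It fails at once if the tool presses on the cover with more than 40 N before the lock is turned (contact force between tool and cover above 40 N and value of joint lock below 0.6 rad).
It fails at once if the gripper or arm touches the cover, its leaves or its lock (contact force between any of the fingers, the arm and cover above 1 N).
It fails at once if the jar, brush, scoop or bin is moved more than 25 mm (distance of any of jar, brush, scoop, bin from where it was at the start of the episode above 0.025 m).
It also fails if it takes over 72 s, if anything falls off the work surface, if the arm or the gripper's body presses on something with over 40 N, if the wrist force passes 120 N, or if a joint passes its speed limit or range.

ROBOT

A 6-joint arm with a two-finger parallel gripper is mounted at the origin on the work surface. World frame = base frame: x ahead of the robot, y to its left, z up, the work surface at z = 0. Lengths are in m, angles in degrees, forces in N, time in s.
With the tool pointing down it reaches from about 0.375 to 0.9 m from the base axis. Payload 3.1 kg.
Tool frame: the origin (TCP) lies at the very end of the fingers, on their centre line; the grasp point (between the pads) lies 19 mm behind it; x points along the fingers, z is the direction in which the jaws open and shut, and the axes are right-handed (so a half turn about x gives the same grasp; the last joint's range is limited). The gripper opens to 87 mm and grips with 3 to 60 N. Pads are 19 mm wide; open, the fingers measure 117 mm over their backs; the gripper's body (75 mm by 190 mm) begins 51 mm behind the grasp point.
Start: joints at [65.69, 30.224, 82.088, -0, 67.689, -10.227], TCP at [0.152, 0.606, 0.187] pointing down, gripper open.
Joint ranges: [-176.69, 176.69], [-43.24, 126.21], [12.49, 139.97], [-82, 262], [0, 151.66], [-163.58, 163.58]. Speed limits (degrees/s): [159.86, 159.86, 180, 180, 180, 180].

INTERFACE

Orientations are given as a 3x3 rotation matrix whose columns are the frame's x, y, z axes.
In Python, from rig import bot gives the robot as it stands.
- The arm moves only by the tool send_rows, never from a script. Its arguments are lists of equal length, an entry for each row: "fingers": the opening, from 0 (shut) to 1 (fully open); "dp": the shift along the world's x, y, z in mm, a list of three; "turn": the turn, a rotation vector about the world's x, y, z in rad, a list of three. In form: {"fingers": [fingers, ...], "dp": [[tx, ty, tz], ...], "turn": [[rx, ry, rz], ...]}. A call has 1 to 10 rows; each row is the pose to reach, as a shift and turn from the pose measured when the call began; what a row does not reach only later rows make up. A row lasts 1/12 s, in which the tool goes at most 41.7 mm and 7.16 degrees, less where a joint would pass 70% of its speed; a pose out of reach is approached as far as the arm can. A call with a gripper value outside its range is refused whole. The fingers move at their own pace and stop on an object; the grip force is fixed at half the most. Time passes only in rows, so rows that repeat a pose let the fingers close. It gives the time, the measured TCP pose, the force and the opening at its end, in the units of the state.
- bot.read_state(): the state, without advancing time (a new reading comes with each control period).
- bot.capture(name): name is "side" or "top"; returns a dict with "img" (384x512x3 uint8, blue, green, red), "z_map" (384x512 float32, m along the optical axis (not along the pixel's ray), 0 where there is no reading), "mtx" (3x3 intrinsics, pixels), "k1" (the pictures are not rectified: a ray, as slopes to the right and down, at radius r is drawn at 1 + k1 r^2 times it, then the intrinsics apply), "origin" and "orientation" of the camera in the world. Camera axes: x right, y up, looking along -z (the intrinsics and any distortion apply to the point x, -y, -z); pixel columns grow to the right and rows downward; lengths in m; the calibration is good to about 2 mm. A picture is of the moment at which its call begins.
- bot.hand_in(): hands the job in, once; it reports no verdict.
The state is a dict: "time_s": time; "joint_positions": joint angles; "qvel": joint speeds; "tau": joint torques, N m; "position": TCP position; "tcp_rot": TCP orientation; "force": force on the tool from outside, world axes, zero at the start; "moment": the same for the moment, N m; "opening": opening from 0.0 (shut) to 1.0 (fully open).
Only numpy, scipy, OpenCV 4.12 (cv2) and the standard library are available. Lean on these libraries where they do the work, as an engineer would, in place of code of your own. Each camera call takes 0.05 s, during which the arm holds its last target.

## Working session

There is one attempt and no reset: what is moved stays moved. The work goes in short steps, Python scripts to look and compute and a tool call to move; the robot and the scene stay as the last step left them, time stands still between calls to the robot, and variables do not carry over. Pictures are saved under pics/ and viewed, and the job is handed in when it is done.

Besides the shell and the picture viewer there is one more tool, called after "Emit:" by a JSON object that holds its "fn" and its "kwargs". send_rows: Moves the arm, as the interface text tells. Its arguments: {"type":"object","properties":{"fingers":{"type":"array","items":{"type":"number"}},"dp":{"type":"array","items":{"type":"array","items":{"type":"number"}}},"turn":{"type":"array","items":{"type":"array","items":{"type":"number"}}}},"required":["fingers","dp","turn"]}

```bash
ls; mkdir -p pics; cat > h.py <<'E'
import numpy as np, cv2
from rig import bot
np.set_printoptions(precision=4,suppress=True)
def rays(c,uv):
    uv=np.atleast_2d(uv).astype(float); K=np.array(c["mtx"])
    d=np.c_[(uv[:,0]-K[0,2])/K[0,0],(uv[:,1]-K[1,2])/K[1,1]]
    s=d.copy()
    for _ in range(20): s=d/(1+c["k1"]*(s**2).sum(1,keepdims=True))
    v=np.c_[s[:,0],-s[:,1],-np.ones(len(s))]
    return v
def onplane(c,uv,z):
    v=rays(c,uv)@np.array(c["orientation"]).T; o=np.array(c["origin"])
    t=(z-o[2])/v[:,2]; return o+v*t[:,None]
def cloud(c):
    H,W=c["z_map"].shape; u,v=np.meshgrid(np.arange(W),np.arange(H))
    r=rays(c,np.c_[u.ravel(),v.ravel()])*c["z_map"].ravel()[:,None]
    P=(r@np.array(c["orientation"]).T+np.array(c["origin"])).reshape(H,W,3); P[c["z_map"]==0]=np.nan
    return P
def project(c,P):
    p=(np.atleast_2d(P)-np.array(c["origin"]))@np.array(c["orientation"])
    s=np.c_[p[:,0]/-p[:,2],-p[:,1]/-p[:,2]]; s=s*(1+c["k1"]*(s**2).sum(1,keepdims=True))
    K=np.array(c["mtx"]); return np.c_[s[:,0]*K[0,0]+K[0,2],s[:,1]*K[1,1]+K[1,2]]
E
python3 - <<'E'
from h import *
s=bot.read_state(); print(s)
for n in("top","side"):
    c=bot.capture(n); cv2.imwrite(f"pics/{n}0.png",c["img"]); np.save(f"{n}0.npy",c,allow_pickle=True)
    print(n,c["mtx"],c["k1"],c["origin"],c["orientation"])
E
```

```text
pics
{'time_s': 0.0, 'joint_positions': array([ 65.6888,  30.279 ,  82.1547,  -0.0003,  67.688 , -10.2279]), 'qvel': array([ 0.0791, -0.0669, -0.0091, -0.0732,  0.0135,  0.0355]), 'tau': array([ -0.0002, -44.004 , -17.6593,   0.0635,   0.0585,  -0.0002]), 'position': array([0.1517, 0.6055, 0.1857]), 'tcp_rot': array([[-0.0009, -0.9699,  0.2433],
       [-0.0019,  0.2433,  0.9699],
       [-1.    ,  0.0004, -0.0021]]), 'force': array([-0.3445, -0.3197,  0.0339]), 'moment': array([ 0.0075, -0.0164,  0.0604]), 'opening': 0.9961016685892368}
top [[443.2938   0.     253.3217]
 [  0.     443.2938 190.6148]
 [  0.       0.       1.    ]] -0.1485159303982022 [ 0.4683 -0.0158  1.0787] [[-0.0248  0.9946 -0.1005]
 [-0.9989 -0.0285 -0.0364]
 [-0.039   0.0995  0.9943]]
side [[385.1437   0.     261.486 ]
 [  0.     385.1437 187.2754]
 [  0.       0.       1.    ]] -0.04256136519467577 [0.4133 0.6672 0.6826] [[-0.9692  0.159  -0.1883]
 [-0.2463 -0.652   0.7171]
 [-0.0088  0.7414  0.6711]]
```

View pics/top0.png

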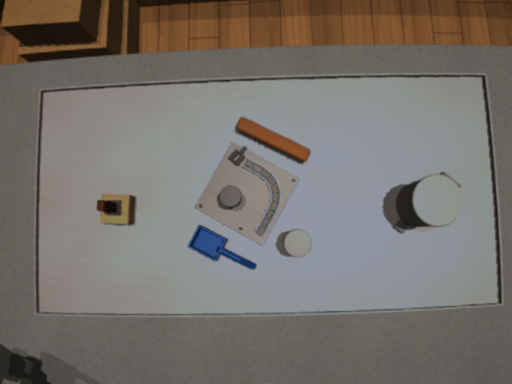

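View pics/side0.png

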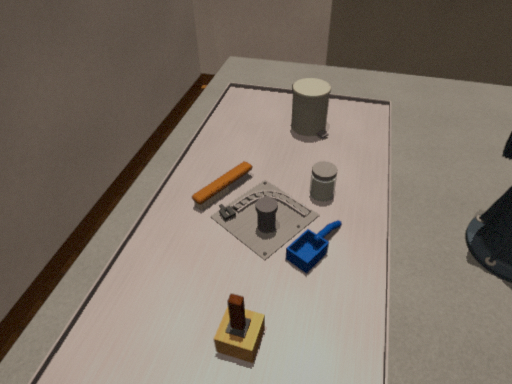

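Top view: holder and tool at about (116,209), cover at (247,193), lock at (238,155), seam start near (263,232), brush at (272,140), scoop at (220,245), jar at (295,243) and bin at (435,200). I'll zoom in on the cover and holder.

```bash
python3 - <<'E'
from h import *
t=np.load("top0.npy",allow_pickle=True).item(); s=np.load("side0.npy",allow_pickle=True).item()
a=cv2.resize(t["img"][130:255,185:315],None,fx=5,fy=4.7,interpolation=cv2.INTER_CUBIC); cv2.imwrite("pics/t1.png",a[:600])
a=cv2.resize(s["img"][170:265,200:330],None,fx=6,fy=6,interpolation=cv2.INTER_CUBIC); cv2.imwrite("pics/s1.png",a)
a=np.hstack([cv2.resize(t["img"][180:240,85:145],(400,400),interpolation=cv2.INTER_CUBIC),cv2.resize(s["img"][285:365,200:280],(400,400),interpolation=cv2.INTER_CUBIC)]); cv2.imwrite("pics/hold.png",a)
P=cloud(t)
for uv in [(60,150),(200,280),(350,150),(225,160),(245,225),(230,190),(295,243),(435,200),(104,207),(130,215),(270,140)]: print(uv,P[uv[1],uv[0]])
E
```

```text
(60, 150) [0.6973 0.5223 0.0021]
(200, 280) [0.3629 0.1585 0.0013]
(350, 150) [ 0.6704 -0.2168  0.0046]
(225, 160) [0.6543 0.0912 0.0064]
(245, 225) [0.4936 0.0454 0.0097]
(230, 190) [0.5718 0.0734 0.0833]
(295, 243) [ 0.4488 -0.0694  0.0844]
(435, 200) [ 0.5313 -0.3689  0.1461]
(104, 207) [0.5364 0.3461 0.141 ]
(130, 215) [0.5232 0.321  0.0355]
(270, 140) [ 0.6927 -0.0206  0.0433]
```

View pics/t1.png

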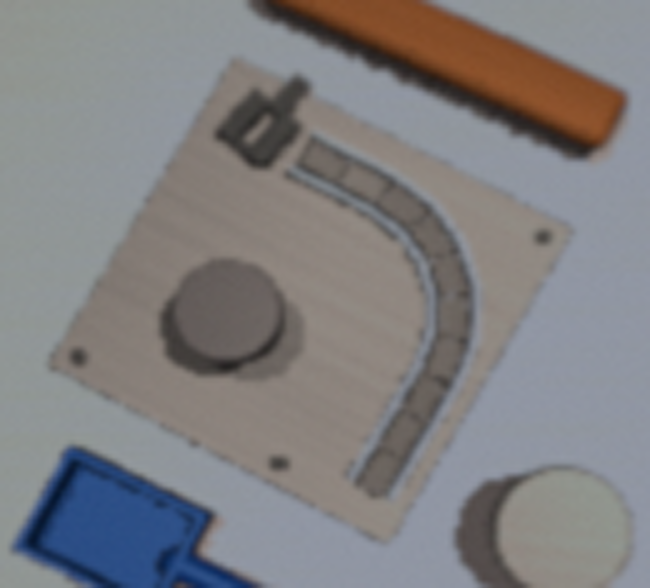

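View pics/s1.png

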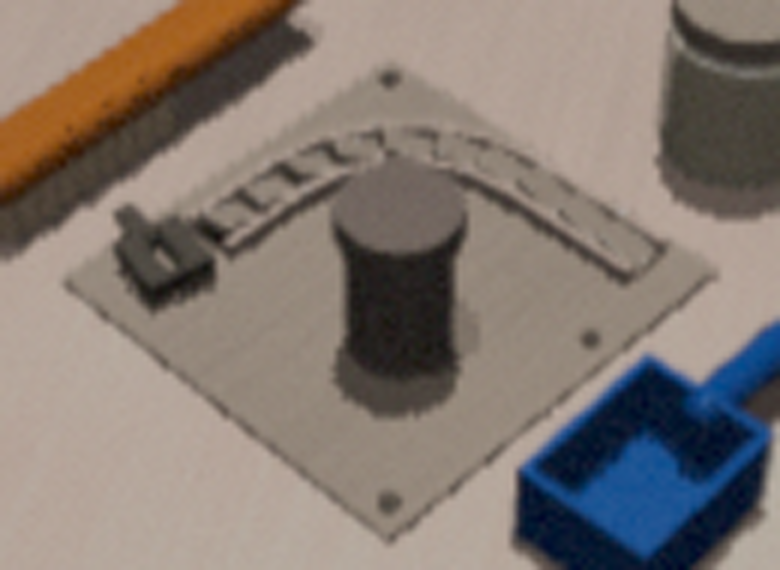

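View pics/hold.png

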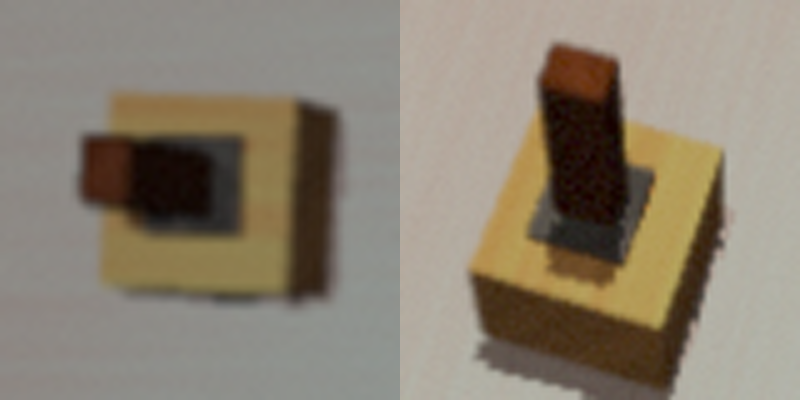

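Top: lock at crop (258,128), its tongue pointing up-right (cover +x), and leaves in the channel down to (375,490). The tool's handle is 24 mm wide across the image vertical (world x) or nearly so. Next I measure these precisely.

```bash
cat > m.py <<'E'
from h import *
t=np.load("top0.npy",allow_pickle=True).item(); s=np.load("side0.npy",allow_pickle=True).item()
for n,c in(("top",t),("side",s)):
    P=cloud(c); z=P[...,2]
    lab=cv2.cvtColor(c["img"],cv2.COLOR_BGR2LAB).astype(int)
    hsv=cv2.cvtColor(c["img"],cv2.COLOR_BGR2HSV)
    fl=(P[...,0]>.35)&(P[...,0]<.75)&(abs(P[...,1]-.05)<.3)&(z<.012)
    print(n,"floor z hist",np.percentile(z[fl&(P[...,1]>.2)],[10,50,90]))
    # holder
    m=((hsv[...,0]>15)&(hsv[...,0]<30)&(hsv[...,1]>90)&(hsv[...,2]>130)).astype(np.uint8)
    zz=z[m>0]; 
    cs=max(cv2.findContours(m,cv2.RETR_EXTERNAL,cv2.CHAIN_APPROX_NONE)[0],key=cv2.contourArea)
    u,v,w,h=cv2.boundingRect(cs); print("holder bbox",u,v,w,h,"z",np.median(z[m>0]))
    W=onplane(c,cs[:,0],.0515)[:,:2]
    r=cv2.minAreaRect((W*1000).astype(np.float32)); print(" rect",r)
    # handle top
    hd=((z>.125)&(z<.15)&(abs(P[...,0]-.53)<.06)&(abs(P[...,1]-.34)<.06)).astype(np.uint8)
    q=P[hd>0]; print(" handle top",len(q),np.median(q,0) if len(q) else '')
    # cover pts
E
cat > m2.py <<'E'
from m import *
for n,c,roi in(("top",t,(190,138,305,250)),("side",s,(205,176,322,264))):
    P=cloud(c); z=P[...,2]; lab=cv2.cvtColor(c["img"],cv2.COLOR_BGR2LAB).astype(int)
    print(n)
    for uv in ((225,160),(247,225),(210,200),(205,185),(275,250),(310,200)) if n=="top" else ((240,230),(270,245),(290,220),(230,250),(200,230),(320,240)): print(uv,lab[uv[1],uv[0]],c["img"][uv[1],uv[0]],P[uv[1],uv[0]])
E
python3 m2.py
```

```text
top floor z hist [0.0009 0.0034 0.006 ]
holder bbox 100 194 29 29 z nan
 rect ((538.9764404296875, 355.40631103515625), (66.26271057128906, 67.88206481933594), 85.55628204345703)
 handle top 105 [0.5409 0.3525 0.1413]
side floor z hist [0.0008 0.0024 0.004 ]
holder bbox 214 307 50 44 z nan
 rect ((538.8815307617188, 354.064453125), (70.074462890625, 69.6526107788086), 86.86009979248047)
 handle top 226 [0.5401 0.3588 0.1407]
top
(225, 160) [134 130 133] [117 124 132] [0.6543 0.0912 0.0064]
(247, 225) [141 131 133] [124 130 140] [0.4935 0.0406 0.0105]
(210, 200) [134 130 133] [117 124 133] [0.5565 0.1294 0.0089]
(205, 185) [156 127 125] [153 149 143] [0.5941 0.1418 0.0049]
(275, 250) [157 129 120] [163 149 144] [ 0.4318 -0.0251  0.0056]
(310, 200) [159 128 121] [163 151 145] [ 0.5502 -0.1136  0.0031]
side
(240, 230) [148 131 136] [125 137 150] [0.6153 0.1001 0.006 ]
(270, 245) [149 130 137] [125 139 150] [0.5368 0.1278 0.0071]
(290, 220) [144 131 137] [120 133 146] [0.5082 0.0408 0.0057]
(230, 250) [176 131 135] [156 166 180] [ 0.6219  0.1575 -0.0002]
(200, 230) [176 131 136] [154 166 180] [0.708  0.1194 0.002 ]
(320, 240) [ 28 131 111] [53 30 15] [0.4293 0.1084 0.0324]
```

```bash
cat > m3.py <<'E'
from m import *
for n,c,roi in(("top",t,(188,138,305,250)),("side",s,(205,176,325,268))):
    lab=cv2.cvtColor(c["img"],cv2.COLOR_BGR2LAB).astype(int)
    if n=="top": m=(lab[...,2]>=129)&(lab[...,0]<150)
    else: m=(lab[...,0]<163)&(lab[...,0]>120)&(lab[...,2]>131)
    k=np.zeros_like(m); u0,v0,u1,v1=roi; k[v0:v1,u0:u1]=1; m=(m&k).astype(np.uint8)
    m=cv2.morphologyEx(m,cv2.MORPH_OPEN,np.ones((2,2)))
    cs=max(cv2.findContours(m,cv2.RETR_EXTERNAL,cv2.CHAIN_APPROX_NONE)[0],key=cv2.contourArea)
    h=cv2.convexHull(cs)
    W=onplane(c,h[:,0],.007)[:,:2]*1000
    print(n,cv2.minAreaRect(W.astype(np.float32)))
    ap=cv2.approxPolyDP(h,6,True)[:,0]; print(ap.tolist(), onplane(c,ap,.007)[:,:2])
    o=c["img"].copy(); cv2.drawContours(o,[cs],-1,(0,0,255),1)
    cv2.imwrite(f"pics/c_{n}.png",cv2.resize(o[v0-10:v1+10,u0-10:u1+10],None,fx=4,fy=4))
a=cv2.imread("pics/c_top.png");b=cv2.imread("pics/c_side.png")
H=max(a.shape[0],b.shape[0]); f=lambda x:cv2.copyMakeBorder(x,0,H-x.shape[0],0,0,0)
o=np.hstack([f(a),f(b)]); o=cv2.resize(o,None,fx=800/o.shape[1],fy=800/o.shape[1]); cv2.imwrite("pics/cc.png",o)
E
python3 m3.py
```

```text
top floor z hist [0.0009 0.0034 0.006 ]
holder bbox 100 194 29 29 z nan
 rect ((538.9764404296875, 355.40631103515625), (66.26271057128906, 67.88206481933594), 85.55628204345703)
 handle top 105 [0.5409 0.3525 0.1413]
side floor z hist [0.0008 0.0024 0.004 ]
holder bbox 214 307 50 44 z nan
 rect ((538.8815307617188, 354.064453125), (70.074462890625, 69.6526107788086), 86.86009979248047)
 handle top 226 [0.5401 0.3588 0.1407]
top ((569.9212646484375, 38.709007263183594), (190.42515563964844, 189.22540283203125), 59.382484436035156)
[[232, 144], [298, 179], [263, 245], [196, 209]] [[ 0.6937  0.0732]
 [ 0.6019 -0.086 ]
 [ 0.4445  0.0034]
 [ 0.5356  0.1645]]
side ((567.1010131835938, 45.02648162841797), (193.49400329589844, 186.8666229248047), 58.793514251708984)
[[320, 215], [265, 260], [212, 217], [278, 203]] [[ 0.4407  0.0086]
 [ 0.5377  0.1709]
 [ 0.6927  0.0772]
 [ 0.5484 -0.0078]]
```

View pics/cc.png

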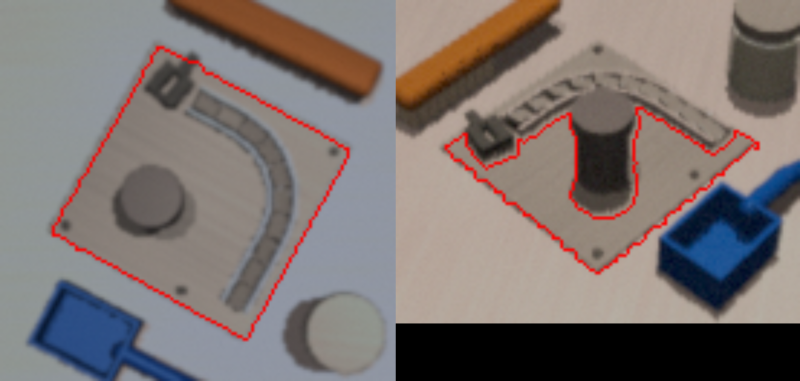

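```bash
python3 - <<'E' | tail -8
from m import *
for n,c,roi in(("top",t,(88,195,112,220)),("side",s,(222,288,252,312))):
    hsv=cv2.cvtColor(c["img"],cv2.COLOR_BGR2HSV); u0,v0,u1,v1=roi
    V=hsv[...,2].astype(int); m=(hsv[...,0]<14)&(hsv[...,1]>100)&(V>62); k=np.zeros_like(m); k[v0:v1,u0:u1]=1; m=(m&k).astype(np.uint8)
    cs=max(cv2.findContours(m,cv2.RETR_EXTERNAL,cv2.CHAIN_APPROX_NONE)[0],key=cv2.contourArea)
    W=onplane(c,cs[:,0],.142)[:,:2]*1000
    print(n,m.sum(),cv2.minAreaRect(W.astype(np.float32)))
    P=cloud(c); q=P[(P[...,2]>.049)&(P[...,2]<.058)&(abs(P[...,0]-.539)<.03)&(abs(P[...,1]-.355)<.03)]; print(np.median(q,0),len(q))
E
```

```text
side floor z hist [0.0008 0.0024 0.004 ]
holder bbox 214 307 50 44 z nan
 rect ((538.8815307617188, 354.064453125), (70.074462890625, 69.6526107788086), 86.86009979248047)
 handle top 226 [0.5401 0.3588 0.1407]
top 50 ((540.1997680664062, 354.8554992675781), (12.563497543334961, 20.09734535217285), 80.44931030273438)
[0.5321 0.3462 0.0538] 398
side 116 ((540.3993530273438, 356.1282958984375), (15.874469757080078, 20.997920989990234), 88.61241912841797)
[0.5303 0.3658 0.0527] 786
```

Emit:
{"fn": "send_rows", "kwargs": {"fingers": [1,1,1,1,1,1,1,1,1,1], "dp": [[40,-26,2],[80,-52,4],[120,-78,6],[160,-104,8],[200,-130,10],[240,-156,12],[280,-182,14],[320,-208,14],[355,-230,14],[380,-247,14]], "turn": [[0,0,0.02],[0,0,0.04],[0,0,0.06],[0,0,0.08],[0,0,0.1],[0,0,0.12],[0,0,0.14],[0,0,0.16],[0,0,0.17],[0,0,0.175]]}}

```text
time_s: 0.93
position: [0.5021, 0.3773, 0.1992]
tcp_rot: [[-0.001, -0.998, 0.07], [-0.002, 0.07, 0.998], [-1.0, 0.001, -0.002]]
force: [0.3, 0.8, -0.5]
opening: 0.999
```

Emit:
{"fn": "send_rows", "kwargs": {"fingers": [1,1,1,1,1,1,1,1,1,1], "dp": [[25,-14,0],[38,-22,0],[38,-22,0],[38,-22,-20],[38,-22,-40],[38,-22,-60],[38,-22,-80],[38,-22,-100],[38,-22,-115],[38,-22,-119]], "turn": [[0,0,0],[0,0,0],[0,0,0],[0,0,0],[0,0,0],[0,0,0],[0,0,0],[0,0,0],[0,0,0],[0,0,0]]}}

```text
time_s: 1.77
position: [0.5356, 0.3557, 0.0771]
tcp_rot: [[-0.008, -0.998, 0.069], [-0.004, 0.069, 0.998], [-1.0, 0.008, -0.005]]
force: [-0.9, -0.3, 0.7]
opening: 1.0
```

Emit:
{"fn": "send_rows", "kwargs": {"fingers": [0.5,0,0,0,0,0,0,0,0,0], "dp": [[0,0,0],[0,0,0],[0,0,0],[0,0,0],[0,0,0],[0,0,0],[0,0,0],[0,0,0],[0,0,0],[0,0,0]], "turn": [[0,0,0],[0,0,0],[0,0,0],[0,0,0],[0,0,0],[0,0,0],[0,0,0],[0,0,0],[0,0,0],[0,0,0]]}}

```text
time_s: 2.6
position: [0.5356, 0.3556, 0.0772]
tcp_rot: [[-0.008, -0.998, 0.069], [-0.004, 0.069, 0.998], [-1.0, 0.008, -0.005]]
force: [0.1, 0.3, 0.3]
opening: 0.326
```

```bash
cat > pic.py <<'E'
import sys
from h import *
tag,n,u0,v0,u1,v1=sys.argv[1],sys.argv[2],*map(int,sys.argv[3:7])
c=bot.capture(n); np.save(f"{n}_{tag}.npy",c,allow_pickle=True)
f=min(800/(u1-u0),600/(v1-v0)); cv2.imwrite(f"pics/{n}_{tag}.png",cv2.resize(c["img"][v0:v1,u0:u1],None,fx=f,fy=f,interpolation=cv2.INTER_CUBIC))
s=bot.read_state(); print("scale",f,s["time_s"],s["position"],s["tcp_rot"].tolist(),s["force"],s["opening"])
E
python3 pic.py g side 160 240 320 360
```

```text
scale 5.0 2.65 [0.5356 0.3556 0.0771] [[-0.008414238905348323, -0.9976019993634261, 0.06869826380439997], [-0.0044106592726463585, 0.06873705349955962, 0.9976250616143217], [-0.9999548723159584, 0.008091250972122089, -0.004978452498697791]] [-0.0581  0.228   0.6509] 0.2783595019259588
```

View pics/side_g.png

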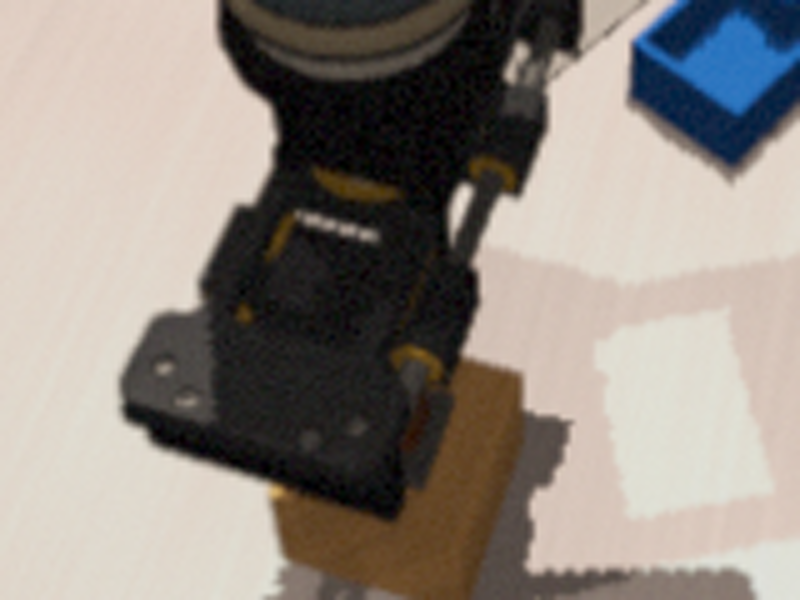

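Emit:
{"fn": "send_rows", "kwargs": {"fingers": [0.5,0.5,0.5,0.5,0.5,0.5,0.5,0.5], "dp": [[1,0,2],[3,0,3],[4,0,3],[4,0,3],[4,0,3],[4,0,3],[4,0,3],[4,0,3]], "turn": [[0.004,-0.008,0],[0.004,-0.008,0],[0.004,-0.008,0],[0.004,-0.008,0],[0.004,-0.008,0],[0.004,-0.008,0],[0.004,-0.008,0],[0.004,-0.008,0]]}}

```text
time_s: 3.32
position: [0.5395, 0.3556, 0.08]
tcp_rot: [[-0.001, -0.998, 0.069], [-0.0, 0.069, 0.998], [-1.0, 0.001, -0.001]]
force: [0.3, -0.6, 0.7]
opening: 0.501
```

Emit:
{"fn": "send_rows", "kwargs": {"fingers": [0.25,0,0,0,0,0,0,0,0,0], "dp": [[0,0,0],[0,0,0],[0,0,0],[0,0,0],[0,0,0],[0,0,0],[0,0,0],[0,0,0],[0,0,0],[0,0,0]], "turn": [[0,0,0],[0,0,0],[0,0,0],[0,0,0],[0,0,0],[0,0,0],[0,0,0],[0,0,0],[0,0,0],[0,0,0]]}}

```text
time_s: 4.15
position: [0.5395, 0.3556, 0.08]
tcp_rot: [[-0.001, -0.998, 0.069], [-0.0, 0.069, 0.998], [-1.0, 0.001, -0.001]]
force: [-0.1, 0.0, 0.3]
opening: 0.201
```

Emit:
{"fn": "send_rows", "kwargs": {"fingers": [0,0,0,0,0,0,0,0,0,0], "dp": [[0,0,3],[0,0,10],[0,0,22],[0,0,36],[0,0,50],[0,0,64],[0,0,78],[0,0,90],[0,0,96],[0,0,96]], "turn": [[0,0,0],[0,0,0],[0,0,0],[0,0,0],[0,0,0],[0,0,0],[0,0,0],[0,0,0],[0,0,0],[0,0,0]]}}

```text
time_s: 4.98
position: [0.5407, 0.3562, 0.1786]
tcp_rot: [[0.003, -0.998, 0.069], [0.001, 0.069, 0.998], [-1.0, -0.003, 0.002]]
force: [0.3, -0.4, -1.3]
opening: 0.205
```

```bash
python3 pic.py g2 side 160 220 320 340
```

```text
scale 5.0 5.0333 [0.5399 0.3559 0.1771] [[0.0011958991701807944, -0.9976416998157764, 0.06862658824291941], [0.0003092690701829324, 0.06862700301792228, 0.9976423401246663], [-0.9999992370886175, -0.0011718555655565806, 0.00039061069683890353]] [-0.1506 -0.4198 -1.0555] 0.2018667221392634
```

View pics/side_g2.png

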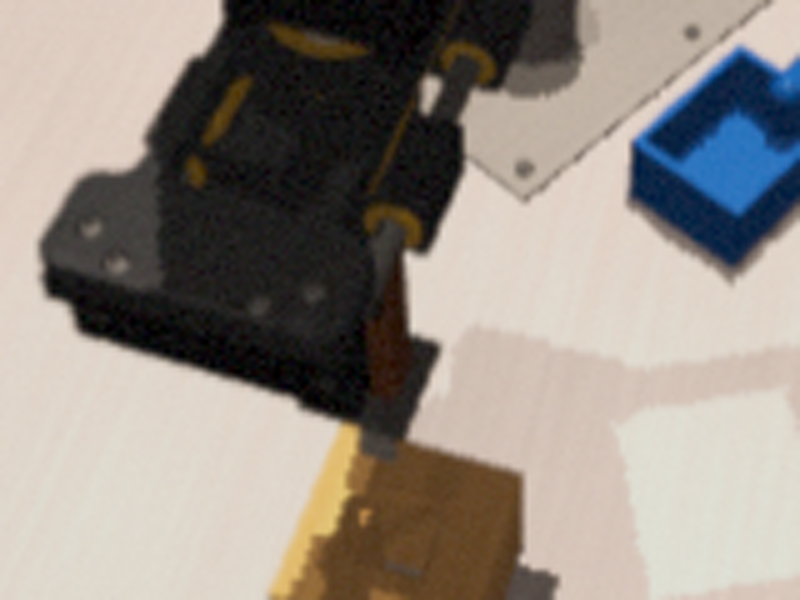

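Side view: tool held upright in the fingers, collar and shank clear above the block at (400,440) in the crop. Next I refine the cover pose from the top image taken earlier (edges, stub, lock).

```bash
python3 - <<'E' | tail -14
from m import *
c=t
# subpixel edge lines: sample across each predicted edge on L channel
lab=cv2.cvtColor(c["img"],cv2.COLOR_BGR2LAB).astype(np.float32)
def bl(im,p): return cv2.remap(im,p[:,:1].astype(np.float32),p[:,1:].astype(np.float32),cv2.INTER_LINEAR)[:,0]
C=np.array([.5699,.0387]); th=np.radians(-30.5)
for it in range(2):
  R=np.array([[np.cos(th),-np.sin(th)],[np.sin(th),np.cos(th)]])
  res={}
  for name,ax,sg,half,oth in(("+x",0,1,.093,.095),("-x",0,-1,.093,.095),("+y",1,1,.095,.093),("-y",1,-1,.095,.093)):
    pts=[]
    for a in np.linspace(-.8,.8,25)*oth:
        d=np.arange(-.008,.0081,.0005)
        l=np.zeros((len(d),2)); l[:,ax]=sg*(half+d); l[:,1-ax]=a
        W=np.c_[l@R.T+C,np.full(len(d),.007)]
        g=bl(lab[...,2]*1.0-lab[...,0],project(c,W)); 
        dg=abs(np.gradient(cv2.GaussianBlur(g[:,None],(1,5),0)[:,0]));dg[dg<.5*dg.max()]=0
        pts.append((a,sg*(half+(d*dg).sum()/dg.sum())))
    pts=np.array(pts); med=np.median(pts[:,1]); k=abs(pts[:,1]-med)<.003
    p=np.polyfit(pts[k,0],pts[k,1],1); res[name]=p; print(name,p*[1,1000],k.sum())
  dx=(res["+x"][1]+res["-x"][1])/2; dy=(res["+y"][1]+res["-y"][1])/2
  rot=(-res["+x"][0]-res["-x"][0]+res["+y"][0]+res["-y"][0])/4
  C=C+R@[dx,dy]; th+=rot; print(C,np.degrees(th))
R=np.array([[np.cos(th),-np.sin(th)],[np.sin(th),np.cos(th)]])
print("stub expect px",project(c,np.r_[R@[-.024,.022]+C,.081]),"lock",project(c,np.r_[R@[.068,.063]+C,.021]))
P=cloud(c); k=(P[...,2]>.072)&(P[...,2]<.092)&(np.hypot(P[...,0]-.56,P[...,1]-.07)<.05)
v,u=np.nonzero(k); print("stub by depth px",u.mean(),v.mean())
E
```

```text
rect ((538.8815307617188, 354.064453125), (70.074462890625, 69.6526107788086), 86.86009979248047)
 handle top 226 [0.5401 0.3588 0.1407]
+x [-0.0025 94.847 ] 23
-x [  0.0005 -93.5836] 24
+y [-0.0033 97.7914] 25
-y [ -0.0038 -94.4585] 25
[0.5713 0.0398] -30.574383714407283
+x [-0.0001 94.399 ] 23
-x [ -0.001  -93.9844] 24
+y [-0.0022 96.1728] 25
-y [ -0.0023 -96.149 ] 25
[0.5715 0.0397] -30.623650895127273
stub expect px [[231.2886 194.3636]] lock [[237.4414 155.4077]]
stub by depth px 230.26525198938992 195.631299734748
```

```bash
cat > ov.py <<'E'
from h import *
def overlay(c,C,thd,roi,out,zf=.003,lock=.0,f=6):
    th=np.radians(thd); R=np.array([[np.cos(th),-np.sin(th)],[np.sin(th),np.cos(th)]]); C=np.array(C)
    u0,v0,u1,v1=roi; im=cv2.resize(c["img"][v0:v1,u0:u1],None,fx=f,fy=f,interpolation=cv2.INTER_CUBIC)
    def dr(l,z,col,cl=True):
        l=np.array(l,float)/1000; p=project(c,np.c_[l@R.T+C,np.full(len(l),zf+z/1000)])
        q=((p-[u0,v0]+.5)*f-.5); cv2.polylines(im,[np.round(q*8).astype(np.int32)],cl,col,1,cv2.LINE_AA,3)
    dr([(-93,-95),(93,-95),(93,95),(-93,95)],4,(0,0,255))
    a=np.linspace(0,2*np.pi,40); dr(np.c_[-24+25*np.cos(a),22+25*np.sin(a)],78,(0,255,255))
    b=np.linspace(-np.pi/2,0,20)
    for r,col in((79,(255,0,0)),(61,(255,0,0)),(70,(0,255,0))):
        dr(np.r_[[(-68,-5-r)],np.c_[-2+r*np.cos(b),-5+r*np.sin(b)],[(r-2,39)]],12.5 if r!=70 else 8.5,col,False)
    L=np.array([[np.cos(lock),np.sin(lock)],[-np.sin(lock),np.cos(lock)]])
    for hx,hy in((15,15),(9.5,3)): dr((np.array([(-hx,-hy),(hx,-hy),(hx,hy),(-hx,hy)])@L.T)+[68,63],18,(255,0,255))
    cv2.imwrite(out,im[:600,:800])
E
python3 - <<'E'
from ov import *
c=np.load("top0.npy",allow_pickle=True).item()
overlay(c,(.5715,.0397),-30.6,(190,138,310,238),"pics/ov1.png")
E
```

```text
(no output)
```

View pics/ov1.png

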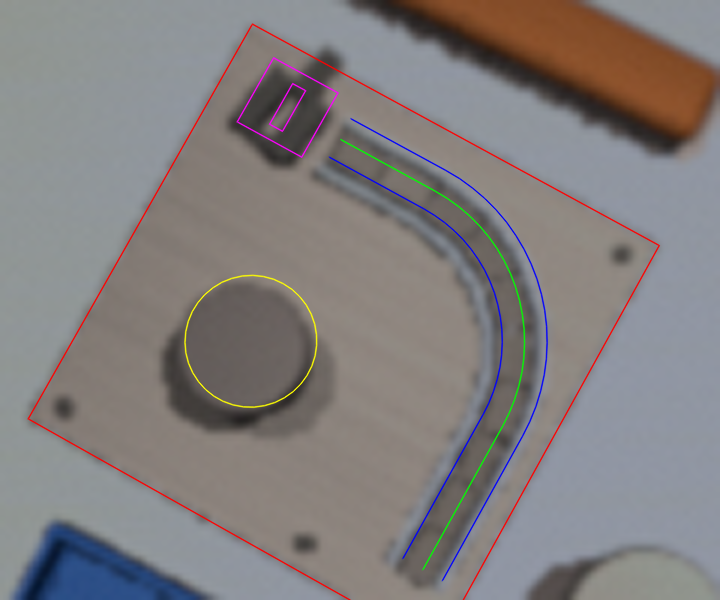

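```bash
python3 - <<'E'
from ov import *
c=np.load("top0.npy",allow_pickle=True).item()
overlay(c,(.5715,.0397),-30.6,(228,145,290,190),"pics/ov2.png",f=12.8,lock=.17)
overlay(c,(.5715,.0397),-30.6,(228,190,290,235),"pics/ov3.png",f=12.8,lock=.17)
E
```

```text
(no output)
```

View pics/ov2.png

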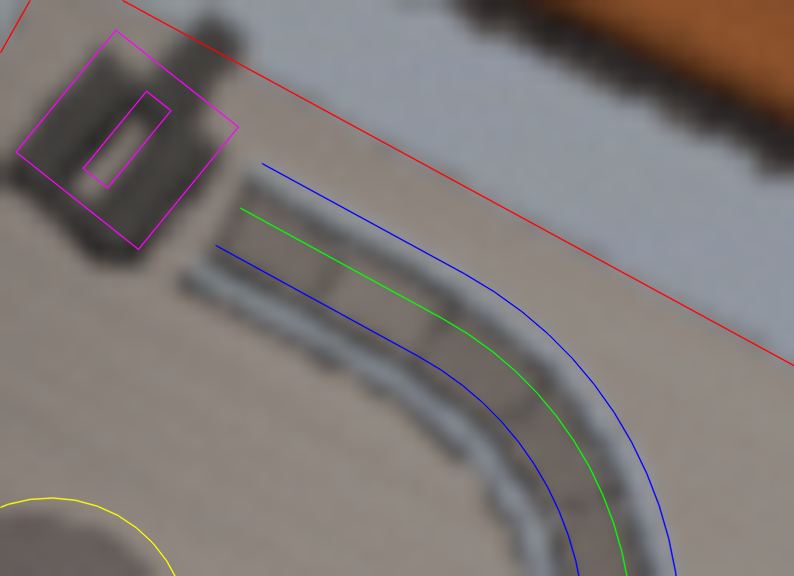

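View pics/ov3.png

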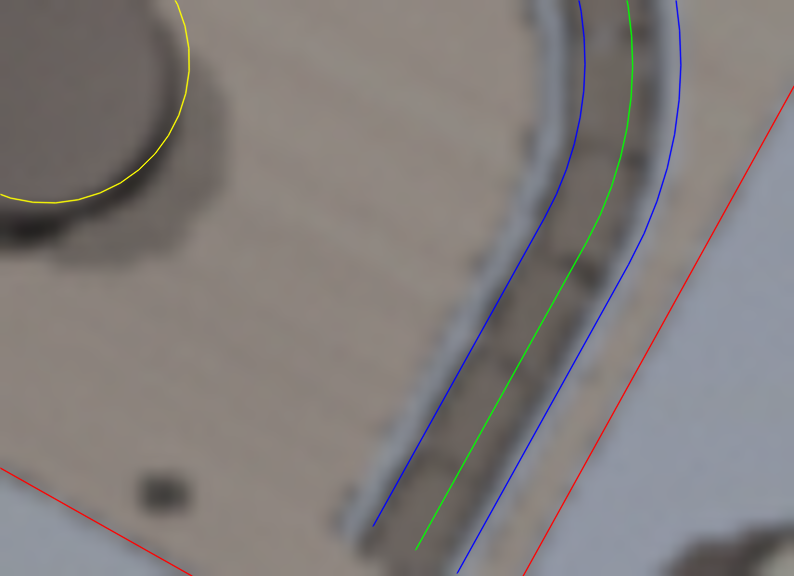

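```bash
python3 - <<'E'
from ov import *
c=np.load("side0.npy",allow_pickle=True).item()
overlay(c,(.5705,.0435),-30.6,(205,176,325,264),"pics/ov4.png",f=6.6,lock=.17)
c=np.load("top0.npy",allow_pickle=True).item()
overlay(c,(.5705,.0435),-30.6,(190,138,310,238),"pics/ov5.png",lock=.17)
E
```

```text
(no output)
```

View pics/ov4.png

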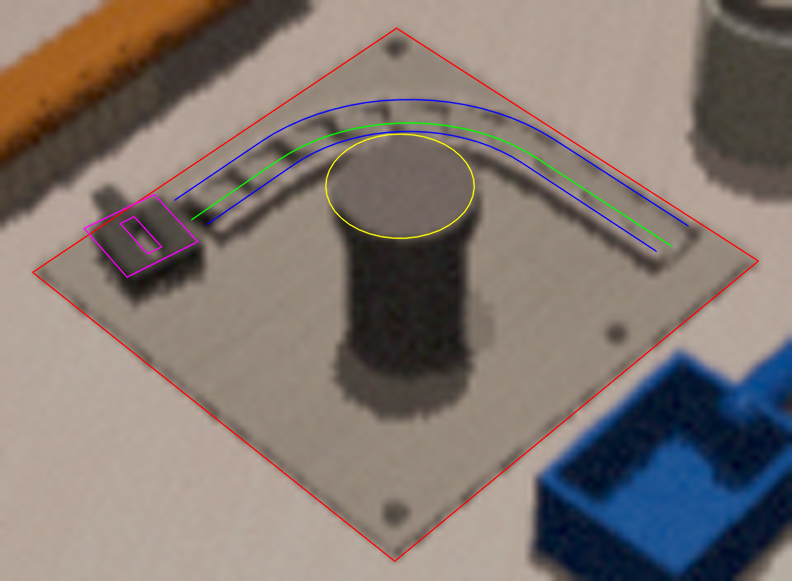

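View pics/ov5.png

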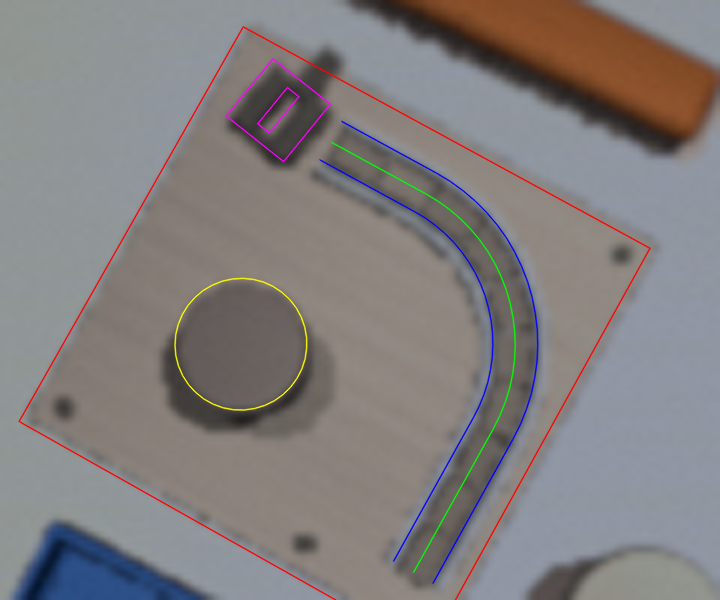

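Both overlays agree with the channel and lock to about 2 mm using a cover centre of (0.5705, 0.0435) and yaw -30.6°. I'll move the tip over the seam start and check there.

Emit:
{"fn": "send_rows", "kwargs": {"fingers": [0,0,0,0,0,0,0,0,0,0], "dp": [[-3,-15,0],[-9,-45,0],[-16,-80,0],[-22,-118,0],[-29,-156,0],[-36,-194,0],[-42,-232,0],[-49,-270,0],[-55,-303,0],[-60,-325,0]], "turn": [[0,0,-0.02],[0,0,-0.06],[0,0,-0.1],[0,0,-0.15],[0,0,-0.2],[0,0,-0.25],[0,0,-0.3],[0,0,-0.35],[0,0,-0.4],[0,0,-0.44]]}}

```text
time_s: 5.87
position: [0.4786, 0.0282, 0.1764]
tcp_rot: [[-0.001, -0.871, 0.491], [-0.001, 0.491, 0.871], [-1.0, 0.0, -0.001]]
force: [0.2, 0.1, -1.3]
opening: 0.21
```

```bash
python3 -c "
from h import *
s=bot.read_state();print(s['position'],s['tcp_rot'],s['joint_positions'],s['force'])"
```

```text
[0.4786 0.0282 0.1764] [[-0.0009 -0.8714  0.4905]
 [-0.0008  0.4905  0.8714]
 [-1.      0.0004 -0.0011]] [ -9.9778  19.9382 103.095   -0.0629  57.0076 -70.5674] [ 0.2214  0.0584 -1.3222]
```

Emit:
{"fn": "send_rows", "kwargs": {"fingers": [0,0,0,0,0,0], "dp": [[0,-8,-10],[-1,-16,-25],[-1,-16,-40],[-1,-16,-52],[-1,-16,-52],[-1,-16,-52]], "turn": [[0,0,-0.01],[0,0,-0.02],[0,0,-0.02],[0,0,-0.02],[0,0,-0.02],[0,0,-0.02]]}}

```text
time_s: 6.37
position: [0.4766, 0.0123, 0.1235]
tcp_rot: [[-0.004, -0.861, 0.508], [-0.0, 0.508, 0.861], [-1.0, 0.003, -0.002]]
force: [0.6, -0.4, -1.3]
opening: 0.205
```

```bash
python3 pic.py s1 side 250 165 330 225;python3 pic.py s1 top 220 180 300 240
```

```text
scale 10.0 6.4167 [0.4774 0.0123 0.1242] [[-0.0017696504198221052, -0.8614466375304691, 0.5078450147681283], [-0.0005335341484264973, 0.5078465510417223, 0.8614473843110442], [-0.999998291837893, 0.0012535080678137689, -0.0013583220604258873]] [ 0.2066  0.6419 -1.806 ] 0.21034652406178087
scale 10.0 6.4667 [0.4778 0.0123 0.1247] [[-0.0005307742179787346, -0.8615502970071122, 0.5076719452615897], [-0.0008154317002918571, 0.5076722208774298, 0.8615499122050447], [-0.999999526674824, 4.331668338505378e-05, -0.0009719947496011649]] [ 0.0967 -0.1624 -0.6968] 0.20629957430567686
```

View pics/side_s1.png

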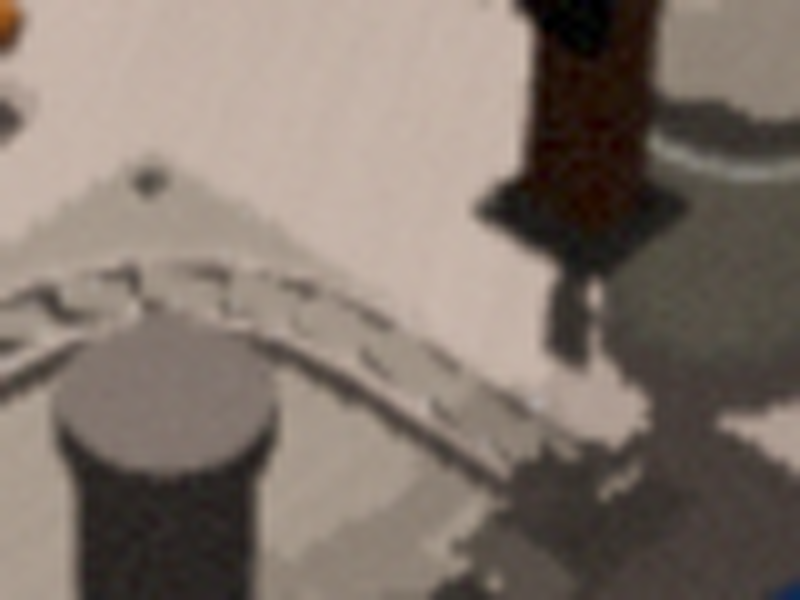

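View pics/top_s1.png

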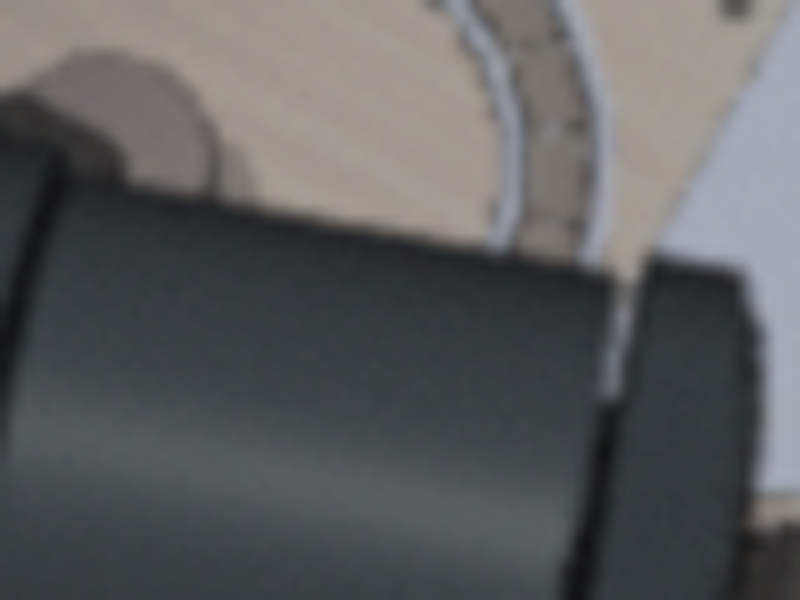

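```bash
python3 - <<'E'
from h import *
c=np.load("side_s1.npy",allow_pickle=True).item()
P=np.array([.4774,.0123,.1242])
for z in (46,18,0): print(z,(project(c,P+[0,0,-.073+z/1000])-[250,165]+.5)*10-.5)
E
```

```text
46 [[578.5133 213.2105]]
18 [[569.9201 302.944 ]]
0 [[564.5737 358.6606]]
```

```bash
python3 - <<'E'
from ov import *
c=np.load("side0.npy",allow_pickle=True).item()
overlay(c,(.5705,.0435),-30.6,(210,190,260,225),"pics/ov6.png",f=16,lock=.17)
overlay(c,(.5705,.0435),-30.6,(275,185,325,220),"pics/ov7.png",f=16,lock=.17)
E
```

```text
(no output)
```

View pics/ov6.png

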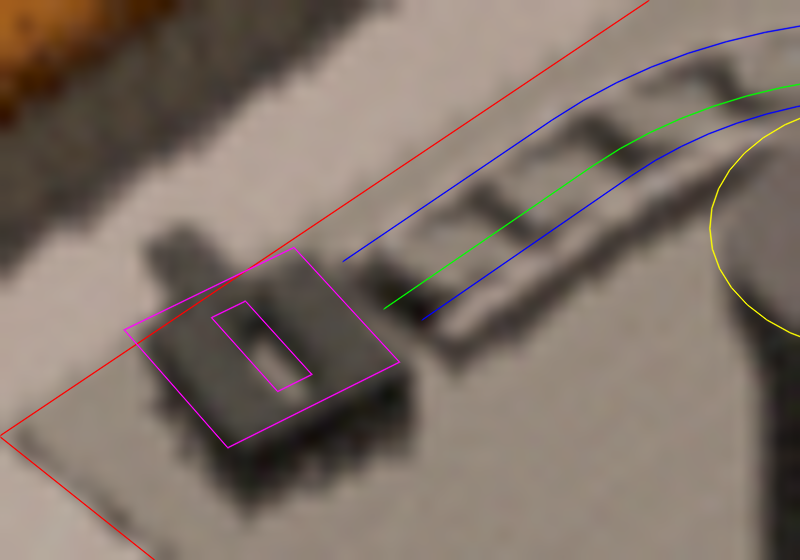

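View pics/ov7.png

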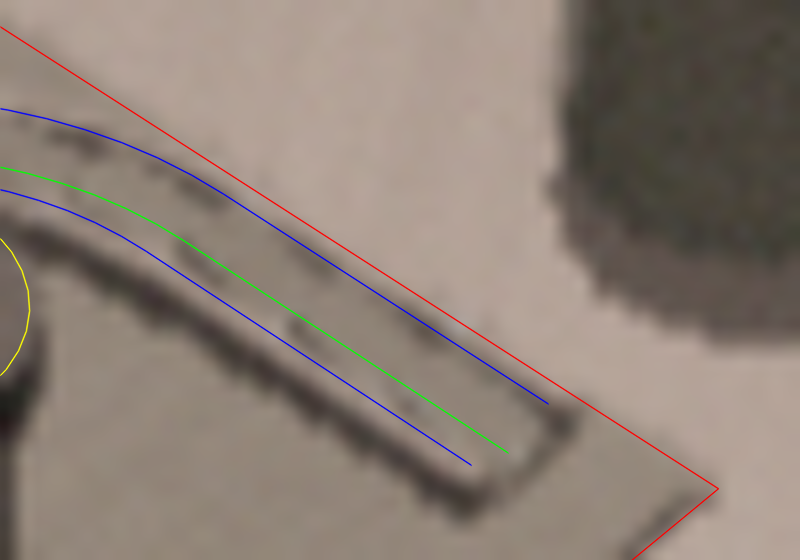

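```bash
cat > path.py <<'E'
import numpy as np
C=np.array([569.5,43.8]); th=np.radians(-30.6); R=np.array([[np.cos(th),-np.sin(th)],[np.sin(th),np.cos(th)]])
B=70*np.pi/2
def seam(s):
    if s<66: l=(-68+s,-75); a=0
    elif s<66+B: a=(s-66)/70; l=(-2+70*np.sin(a),-5-70*np.cos(a))
    else: a=np.pi/2; l=(68,-5+s-66-B)
    return R@l+C,a
E
python3 - <<'E'
from path import *; from rig import bot
s=bot.read_state(); print(s["position"]*1000,s["force"])
for q in (3,66,121,176,214): print(q,seam(q))
E
```

```text
[477.83199293  12.25393855 124.68672546] [ 0.09666298 -0.16235054 -0.6968119 ]
3 (array([475.37366206,  12.33204   ]), 0)
66 (array([529.60040976, -19.73756919]), 0.0)
121 (array([582.66303345, -27.28094205]), 0.7857142857142857)
176 (array([625.50777947,   4.91956756]), 1.5707963267948966)
214 (array([644.85135327,  37.62776459]), 1.5707963267948966)
```

Emit:
{"fn": "send_rows", "kwargs": {"fingers": [0,0,0,0,0,0,0,0,0,0], "dp": [[-1,0,-5],[-2,0,-12],[-2,0,-20],[-2,0,-26],[-2,0,-29],[-2,0,-31],[-2,0,-33],[-2,0,-35],[-2,0,-36],[-2,0,-36]], "turn": [[0,0,0],[0,0,0],[0,0,0],[0,0,0],[0,0,0],[0,0,0],[0,0,0],[0,0,0],[0,0,0],[0,0,0]]}}

```text
time_s: 7.3
position: [0.4758, 0.0122, 0.0886]
tcp_rot: [[-0.001, -0.862, 0.508], [-0.001, 0.508, 0.862], [-1.0, 0.0, -0.001]]
force: [-0.3, -0.0, -1.5]
opening: 0.204
```

```bash
python3 pic.py s2 side 270 175 330 220
```

```text
scale 13.333333333333334 7.35 [0.4759 0.0122 0.0887] [[-0.0004966950022699106, -0.8615275216949918, 0.5077106288587625], [-0.0008228275829785162, 0.5077108717162774, 0.8615271288217606], [-0.999999538124315, 1.0157909609421867e-05, -0.0009610660609253711]] [-0.2399  0.107  -0.5739] 0.20486505851723477
```

View pics/side_s2.png

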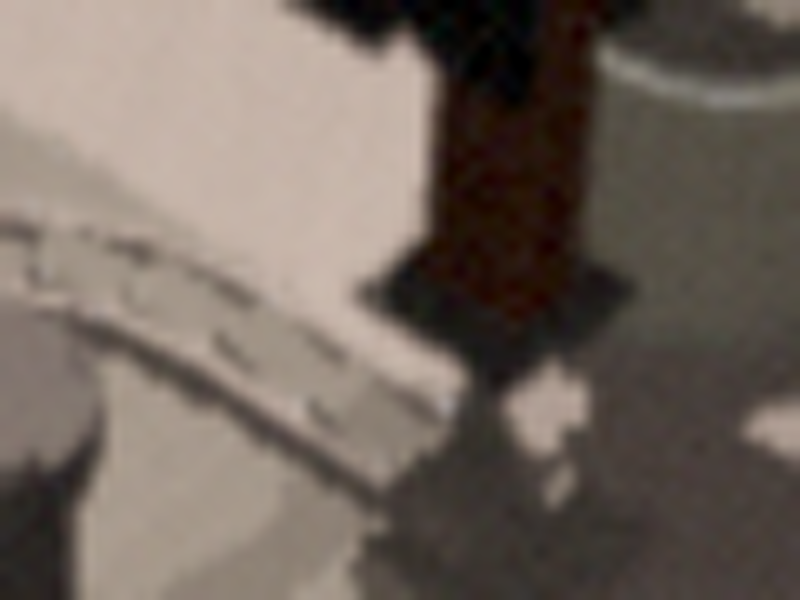

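The shank is over the start of the channel, with the tip in shadow near (475,480). Descending gently to feel contact.

Emit:
{"fn": "send_rows", "kwargs": {"fingers": [0,0,0,0,0,0], "dp": [[0,0,-0.6],[0,0,-1.2],[0,0,-1.8],[0,0,-2.4],[0,0,-3],[0,0,-3]], "turn": [[0,0,0],[0,0,0],[0,0,0],[0,0,0],[0,0,0],[0,0,0]]}}

```text
time_s: 7.85
position: [0.476, 0.0122, 0.0856]
tcp_rot: [[-0.0, -0.862, 0.508], [-0.001, 0.508, 0.862], [-1.0, -0.0, -0.001]]
force: [0.1, -0.1, -1.2]
opening: 0.206
```

Emit:
{"fn": "send_rows", "kwargs": {"fingers": [0,0,0,0], "dp": [[0,0,-0.4],[0,0,-0.8],[0,0,-1],[0,0,-1]], "turn": [[0,0,0],[0,0,0],[0,0,0],[0,0,0]]}}

```text
time_s: 8.18
position: [0.4759, 0.0122, 0.0846]
tcp_rot: [[-0.0, -0.862, 0.508], [-0.001, 0.508, 0.862], [-1.0, -0.0, -0.001]]
force: [0.3, -0.3, -0.9]
opening: 0.204
```

Emit:
{"fn": "send_rows", "kwargs": {"fingers": [0,0,0,0], "dp": [[0,0,-0.4],[0,0,-0.8],[0,0,-1],[0,0,-1]], "turn": [[0,0,0],[0,0,0],[0,0,0],[0,0,0]]}}

```text
time_s: 8.52
position: [0.4762, 0.0122, 0.0842]
tcp_rot: [[0.0, -0.862, 0.508], [-0.001, 0.508, 0.862], [-1.0, -0.001, -0.001]]
force: [-0.6, -0.9, 5.5]
opening: 0.204
```

Emit:
{"fn": "send_rows", "kwargs": {"fingers": [0,0,0,0], "dp": [[0,0,-0.3],[0,0,-0.6],[0,0,-0.8],[0,0,-0.8]], "turn": [[0,0,0],[0,0,0],[0,0,0],[0,0,0]]}}

```text
time_s: 8.85
position: [0.4763, 0.0122, 0.0841]
tcp_rot: [[0.001, -0.862, 0.508], [-0.001, 0.508, 0.862], [-1.0, -0.001, -0.001]]
force: [-1.5, 0.1, 9.3]
opening: 0.204
```

```bash
cat > rows.py <<'E'
import sys; from path import *
# usage: s0 n px py jaw_turned_so_far ; prints rows
s0,n=float(sys.argv[1]),int(sys.argv[2]); p=np.array([float(sys.argv[3]),float(sys.argv[4])]); jaw=float(sys.argv[5])
for i in range(1,n+1):
    q,a=seam(s0+3*i); t=np.radians(59.5)+a*5/6-np.radians(jaw)
    print("[%.1f, %.1f], %.3f"%(*(q-p),t))
print("end s",s0+3*n, q, 59.5+np.degrees(a)*5/6)
E
python3 rows.py 3 60 475.4 12.3 59.5
```

```text
[2.6, -1.5], 0.000
[5.1, -3.0], 0.000
[7.7, -4.5], 0.000
[10.3, -6.1], 0.000
[12.9, -7.6], 0.000
[15.5, -9.1], 0.000
[18.0, -10.7], 0.000
[20.6, -12.2], 0.000
[23.2, -13.7], 0.000
[25.8, -15.2], 0.000
[28.4, -16.8], 0.000
[31.0, -18.3], 0.000
[33.5, -19.8], 0.000
[36.1, -21.3], 0.000
[38.7, -22.9], 0.000
[41.3, -24.4], 0.000
[43.9, -25.9], 0.000
[46.5, -27.5], 0.000
[49.0, -29.0], 0.000
[51.6, -30.5], 0.000
[54.2, -32.0], 0.000
[56.8, -33.5], 0.036
[59.5, -34.9], 0.071
[62.2, -36.1], 0.107
[65.0, -37.2], 0.143
[67.8, -38.2], 0.179
[70.7, -39.1], 0.214
[73.6, -39.9], 0.250
[76.5, -40.5], 0.286
[79.5, -41.0], 0.321
[82.5, -41.4], 0.357
[85.5, -41.6], 0.393
[88.4, -41.8], 0.429
[91.4, -41.8], 0.464
[94.4, -41.6], 0.500
[97.4, -41.4], 0.536
[100.4, -41.0], 0.571
[103.4, -40.5], 0.607
[106.3, -39.8], 0.643
[109.2, -39.1], 0.679
[112.1, -38.2], 0.714
[114.9, -37.2], 0.750
[117.7, -36.0], 0.786
[120.4, -34.8], 0.821
[123.1, -33.4], 0.857
[125.7, -31.9], 0.893
[128.2, -30.3], 0.929
[130.7, -28.6], 0.964
[133.1, -26.8], 1.000
[135.4, -24.9], 1.036
[137.6, -22.9], 1.071
[139.8, -20.8], 1.107
[141.8, -18.6], 1.143
[143.8, -16.4], 1.179
[145.7, -14.0], 1.214
[147.4, -11.6], 1.250
[149.1, -9.1], 1.286
[150.6, -6.5], 1.309
[152.1, -3.9], 1.309
[153.7, -1.4], 1.309
end s 183.0 [629.07106938  10.94476175] 134.5
```

Emit:
{"fn": "send_rows", "kwargs": {"fingers": [0,0,0,0,0,0,0,0,0,0], "dp": [[1,-1,0],[3,-2,0],[5.5,-3.7,0],[8,-5.2,0],[10.5,-6.7,0],[13,-8.2,0],[15.5,-9.7,0],[18,-11,0],[19.5,-11.8,0],[20,-12,0]], "turn": [[0,0,0],[0,0,0],[0,0,0],[0,0,0],[0,0,0],[0,0,0],[0,0,0],[0,0,0],[0,0,0],[0,0,0]]}}

```text
time_s: 9.68
position: [0.4959, 0.0003, 0.084]
tcp_rot: [[-0.001, -0.862, 0.508], [-0.001, 0.508, 0.862], [-1.0, 0.0, -0.001]]
force: [-0.5, 0.0, 3.7]
opening: 0.202
```

Emit:
{"fn": "send_rows", "kwargs": {"fingers": [0,0,0,0,0,0,0,0,0,0], "dp": [[1.5,-1,0],[4,-2.4,0],[6.7,-4,0],[9.5,-5.6,0],[12.3,-7.2,0],[15,-8.9,0],[18,-10.6,0],[20.8,-12.3,0],[23,-13.6,0],[23.4,-13.9,0]], "turn": [[0,0,0],[0,0,0],[0,0,0],[0,0,0],[0,0,0],[0,0,0],[0,0,0],[0,0,0],[0,0,0],[0,0,0]]}}

```text
time_s: 10.52
position: [0.5206, -0.0143, 0.084]
tcp_rot: [[0.001, -0.862, 0.508], [-0.002, 0.508, 0.862], [-1.0, -0.002, -0.001]]
force: [-0.1, 0.9, 1.7]
opening: 0.206
```

```bash
python3 pic.py s3 side 220 160 330 242
```

```text
scale 7.2727272727272725 10.5667 [ 0.5205 -0.0142  0.084 ] [[0.0013295980324513146, -0.861489768331445, 0.5077731887657179], [-0.0014950455689890078, 0.5077713576348867, 0.8614905763874441], [-0.9999979985019064, -0.0019045802312557653, -0.0006128346628268121]] [0.3931 0.5161 2.5344] 0.20461648635917348
```

View pics/side_s3.png

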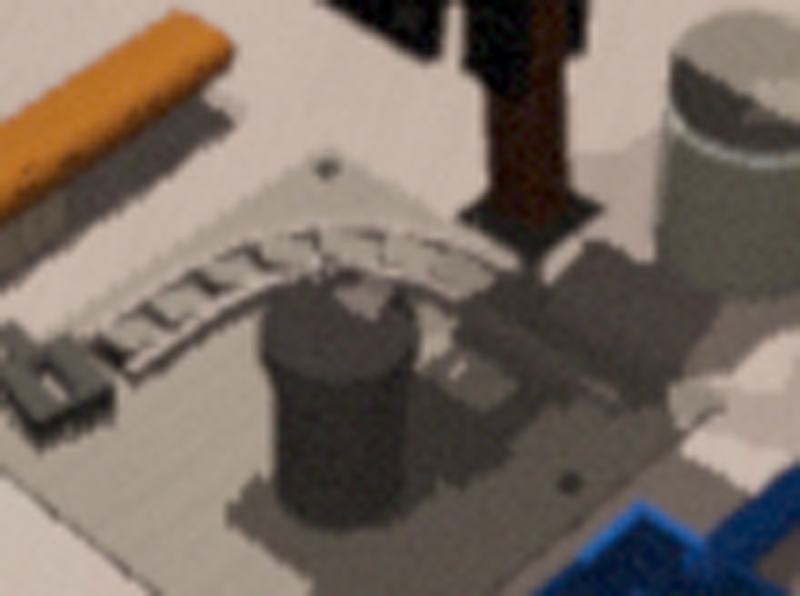

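The shank is in the channel at (530,270). The leaves ahead still stand and side force is small. Continuing into the bend.

Emit:
{"fn": "send_rows", "kwargs": {"fingers": [0,0,0,0,0,0,0,0,0,0], "dp": [[1.4,-1,0],[3.9,-2.5,0],[6.5,-4,0],[9.1,-5.5,0],[11.7,-7,0],[14.4,-8.4,0],[17.1,-9.6,0],[19.9,-10.7,0],[22.7,-11.7,0],[22.7,-11.7,0]], "turn": [[0,0,0],[0,0,0],[0,0,0],[0,0,0],[0,0,0.036],[0,0,0.071],[0,0,0.107],[0,0,0.143],[0,0,0.179],[0,0,0.179]]}}

```text
time_s: 11.4
position: [0.5444, -0.0265, 0.084]
tcp_rot: [[0.003, -0.938, 0.346], [-0.002, 0.346, 0.938], [-1.0, -0.004, -0.001]]
force: [-0.3, 0.2, 1.5]
opening: 0.203
```

Emit:
{"fn": "send_rows", "kwargs": {"fingers": [0,0,0,0,0,0,0,0,0,0], "dp": [[1.7,-0.3,0],[4.6,-1.1,0],[7.5,-1.7,0],[10.5,-2.2,0],[13.5,-2.6,0],[16.5,-2.8,0],[19.4,-3,0],[22.4,-3,0],[25.4,-2.8,0],[25.4,-2.8,0]], "turn": [[0,0.003,0.035],[0,0.003,0.071],[0,0.003,0.107],[0,0.003,0.142],[0,0.003,0.178],[0,0.003,0.214],[0,0.003,0.25],[0,0.003,0.285],[0,0.003,0.321],[0,0.003,0.321]]}}

```text
time_s: 12.23
position: [0.5707, -0.0297, 0.084]
tcp_rot: [[0.002, -0.999, 0.032], [-0.002, 0.032, 0.999], [-1.0, -0.002, -0.002]]
force: [0.4, 0.0, 2.2]
opening: 0.206
```

```bash
python3 pic.py s4 side 220 160 330 242
```

```text
scale 7.2727272727272725 12.2833 [ 0.5706 -0.0296  0.084 ] [[0.0021943232983490353, -0.9994414710170071, 0.033345628748357434], [-0.0018285861548526933, 0.033341642991957215, 0.9994423400653342], [-0.9999959206006476, -0.0022540749672160794, -0.0017544024924648351]] [-0.1126  0.3363  1.0834] 0.20897153132091778
```

View pics/side_s4.png

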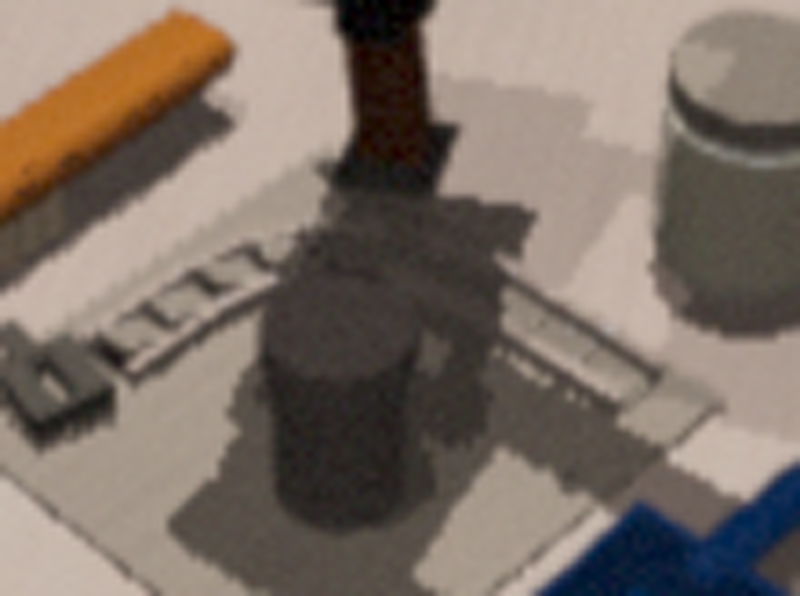

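Leaves 0–2 lie flat at (500–650, 300–400), and those left of the tool still stand. Continuing.

Emit:
{"fn": "send_rows", "kwargs": {"fingers": [0,0,0,0,0,0,0,0,0,0], "dp": [[2.2,0.5,-0.1],[5.2,0.9,-0.2],[8.2,1.4,-0.2],[11.1,2.1,-0.2],[14,2.8,-0.2],[16.9,3.7,-0.2],[19.7,4.7,-0.2],[22.5,5.9,-0.2],[25.2,7.1,-0.2],[25.2,7.1,-0.2]], "turn": [[0,0.002,0.036],[0,0.002,0.071],[0,0.002,0.107],[0,0.002,0.143],[0,0.002,0.179],[0,0.002,0.214],[0,0.002,0.25],[0,0.002,0.286],[0,0.002,0.321],[0,0.002,0.321]]}}

```text
time_s: 13.12
position: [0.5963, -0.0226, 0.0839]
tcp_rot: [[0.002, -0.959, -0.283], [-0.002, -0.283, 0.959], [-1.0, -0.001, -0.002]]
force: [0.4, 0.3, 2.7]
opening: 0.201
```

Emit:
{"fn": "send_rows", "kwargs": {"fingers": [0,0,0,0,0,0,0,0,0,0], "dp": [[2.2,1.5,-0.1],[4.8,3,-0.1],[7.3,4.6,-0.1],[9.8,6.3,-0.1],[12.2,8.1,-0.1],[14.5,10,-0.1],[16.7,12,-0.1],[18.9,14.1,-0.1],[20.9,16.3,-0.1],[20.9,16.3,-0.1]], "turn": [[0,0.002,0.036],[0,0.002,0.072],[0,0.002,0.108],[0,0.002,0.143],[0,0.002,0.179],[0,0.002,0.215],[0,0.002,0.25],[0,0.002,0.286],[0,0.002,0.322],[0,0.002,0.322]]}}

```text
time_s: 13.95
position: [0.617, -0.0066, 0.0839]
tcp_rot: [[-0.0, -0.82, -0.572], [-0.002, -0.572, 0.82], [-1.0, 0.001, -0.002]]
force: [-0.6, 0.5, 2.2]
opening: 0.203
```

```bash
python3 pic.py s5 side 210 165 310 240
```

```text
scale 8.0 14.0 [ 0.6171 -0.0066  0.0839] [[0.00014545913689960533, -0.8211603969862539, -0.570697451600248], [-0.0018870448393450432, -0.570696666926246, 0.8211587869718302], [-0.999998208950103, 0.0009574866324592357, -0.0016325795340099768]] [-0.5238 -0.5975  2.2216] 0.2036632608708572
```

View pics/side_s5.png

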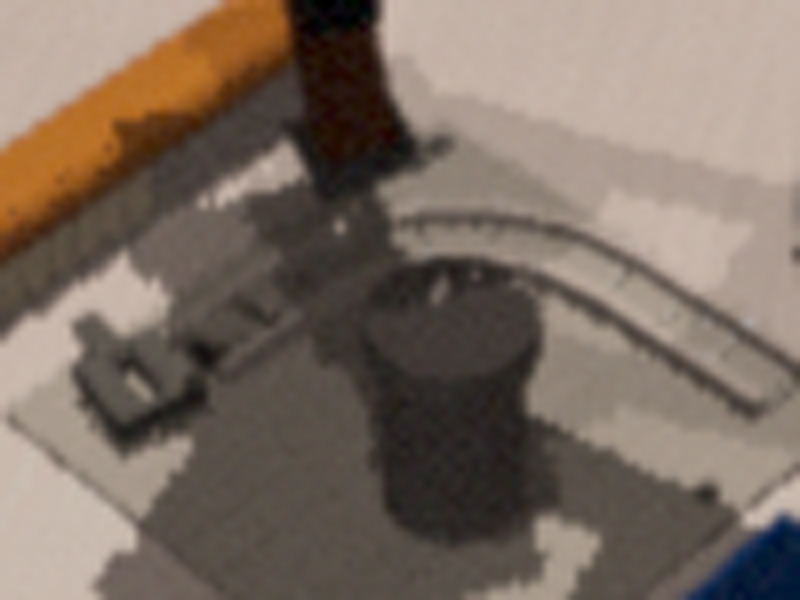

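Leaves 0–6 look flat behind the tool at (400–750, 220–400), and leaves 8–9 still stand near (230,320). Continuing.

Emit:
{"fn": "send_rows", "kwargs": {"fingers": [0,0,0,0,0,0,0,0,0,0], "dp": [[2.1,2.5,-0.1],[4,4.9,-0.1],[5.7,7.3,-0.1],[7.4,9.8,-0.1],[8.9,12.4,-0.1],[10.4,15,-0.1],[12,17.5,-0.1],[13.5,20.1,-0.1],[15,22.7,-0.1],[15,22.7,-0.1]], "turn": [[0.002,0,0.036],[0.002,0,0.071],[0.002,0,0.107],[0.002,0,0.143],[0.002,0,0.166],[0.002,0,0.166],[0.002,0,0.166],[0.002,0,0.166],[0.002,0,0.166],[0.002,0,0.166]]}}

```text
time_s: 14.83
position: [0.6327, 0.017, 0.0838]
tcp_rot: [[0.001, -0.716, -0.698], [0.001, -0.698, 0.716], [-1.0, -0.002, -0.0]]
force: [-0.1, 0.7, 1.7]
opening: 0.204
```

Emit:
{"fn": "send_rows", "kwargs": {"fingers": [0,0,0,0,0,0,0,0,0,0], "dp": [[1.3,2.2,-0.1],[2.8,4.7,-0.1],[4.3,7.2,-0.1],[5.8,9.8,-0.1],[7.3,12.4,-0.1],[8.8,15,-0.1],[10.3,17.5,-0.1],[11.5,19.5,-0.1],[12.2,20.8,-0.1],[12.2,20.8,-0.1]], "turn": [[0,0,0],[0,0,0],[0,0,0],[0,0,0],[0,0,0],[0,0,0],[0,0,0],[0,0,0],[0,0,0],[0,0,0]]}}

```text
time_s: 15.67
position: [0.6452, 0.0384, 0.0838]
tcp_rot: [[0.002, -0.716, -0.698], [0.001, -0.698, 0.716], [-1.0, -0.002, -0.0]]
force: [-0.3, 0.4, 2.2]
opening: 0.209
```

Emit:
{"fn": "send_rows", "kwargs": {"fingers": [0,0,0,0,0,0,0], "dp": [[0,0,-0.1],[0,0,3],[0,0,8],[0,0,15],[0,0,22],[0,0,24],[0,0,24]], "turn": [[0,0,0],[0,0,0],[0,0,0],[0,0,0],[0,0,0],[0,0,0],[0,0,0]]}}

```text
time_s: 16.25
position: [0.6461, 0.0383, 0.109]
tcp_rot: [[0.004, -0.716, -0.698], [0.001, -0.698, 0.716], [-1.0, -0.004, -0.002]]
force: [0.2, -0.9, -0.9]
opening: 0.206
```

```bash
python3 pic.py s6 side 200 170 320 260
```

```text
scale 6.666666666666667 16.3 [0.6456 0.0383 0.1084] [[0.0031755562402664417, -0.7158111210865504, -0.6982867281936417], [0.001450142238387657, -0.6982862184581324, 0.7158171932825653], [-0.9999939064464611, -0.003285732834077639, -0.0011794192171216006]] [-0.1539 -0.0193 -1.1655] 0.2029429768878853
```

View pics/side_s6.png

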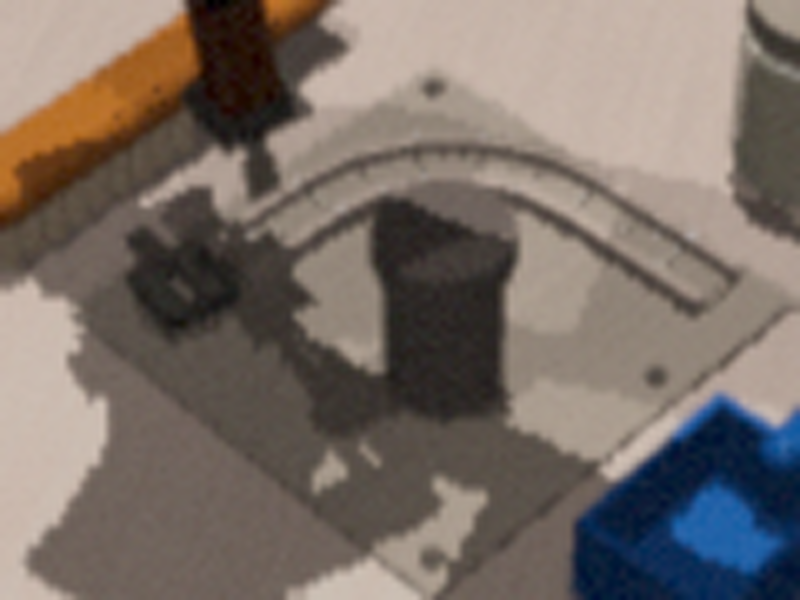

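All leaves look flat in the channel arc (270–740, 150–300). Now over to the lock at (185,280): turn the blade to the slot direction (about -40.5° world).

Emit:
{"fn": "send_rows", "kwargs": {"fingers": [0,0,0,0,0,0,0,0,0,0], "dp": [[0,0,2],[1,2,2],[3,5,2],[5,9,2],[7,13,2],[9,17,2],[12,21,2],[14,24,2],[14.4,25,2],[14.4,25,2]], "turn": [[0,0,-0.08],[0,0,-0.2],[0,0,-0.32],[0,0,-0.44],[0,0,-0.56],[0,0,-0.68],[0,0,-0.8],[0,0,-0.92],[0,0,-1.04],[0,0,-1.16]]}}

```text
time_s: 17.13
position: [0.6598, 0.0638, 0.11]
tcp_rot: [[0.002, -0.924, 0.383], [-0.002, 0.383, 0.924], [-1.0, -0.003, -0.001]]
force: [0.3, -0.9, -1.4]
opening: 0.208
```

Emit:
{"fn": "send_rows", "kwargs": {"fingers": [0,0,0,0,0,0], "dp": [[0,0,0],[0,0,-1],[0,0,-2],[0,0,-3],[0,0,-4],[0,0,-4]], "turn": [[0,0,-0.12],[0,0,-0.24],[0,0,-0.33],[0,0,-0.33],[0,0,-0.33],[0,0,-0.33]]}}

```text
time_s: 17.63
position: [0.6594, 0.0638, 0.1055]
tcp_rot: [[0.0, -0.751, 0.66], [-0.003, 0.66, 0.751], [-1.0, -0.002, -0.002]]
force: [-0.9, 0.9, -0.8]
opening: 0.205
```

```bash
python3 pic.py l1 side 200 180 260 225; python3 pic.py l1 top 205 135 265 180
```

```text
scale 13.333333333333334 17.6833 [0.6595 0.0637 0.1057] [[0.0005031232749880867, -0.7511541029636, 0.6601267003143558], [-0.0025965973402996313, 0.6601235771533314, 0.7511525281649141], [-0.9999965022684941, -0.002092005554282985, -0.001618321209876172]] [-0.042   0.3624 -1.2511] 0.20256531386409707
scale 13.333333333333334 17.7333 [0.6597 0.0638 0.1058] [[0.0007796530101005378, -0.7509388346811812, 0.6603713036685144], [-0.002563970345165711, 0.660367832614309, 0.7509379146802676], [-0.9999964090921791, -0.002278643444983544, -0.0014105271346845647]] [-0.2927  0.9056 -0.8607] 0.2023618185749
```

View pics/side_l1.png

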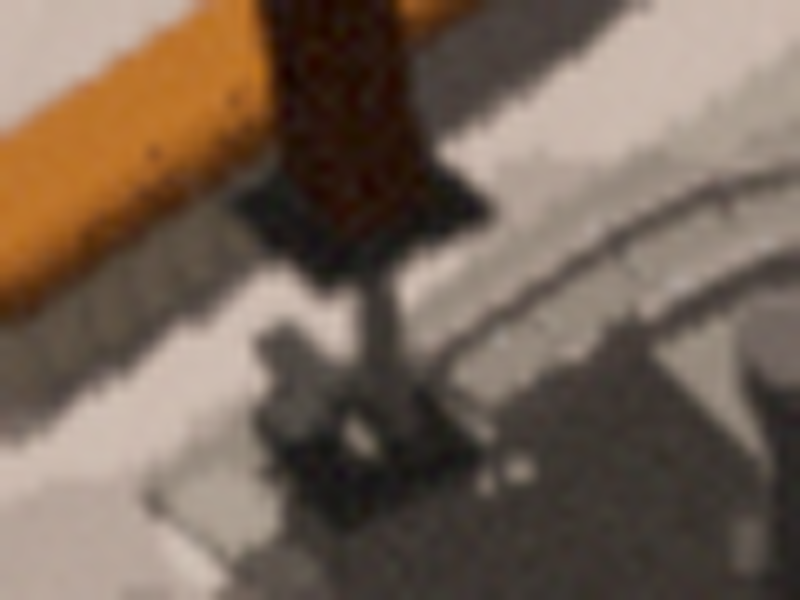

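View pics/top_l1.png

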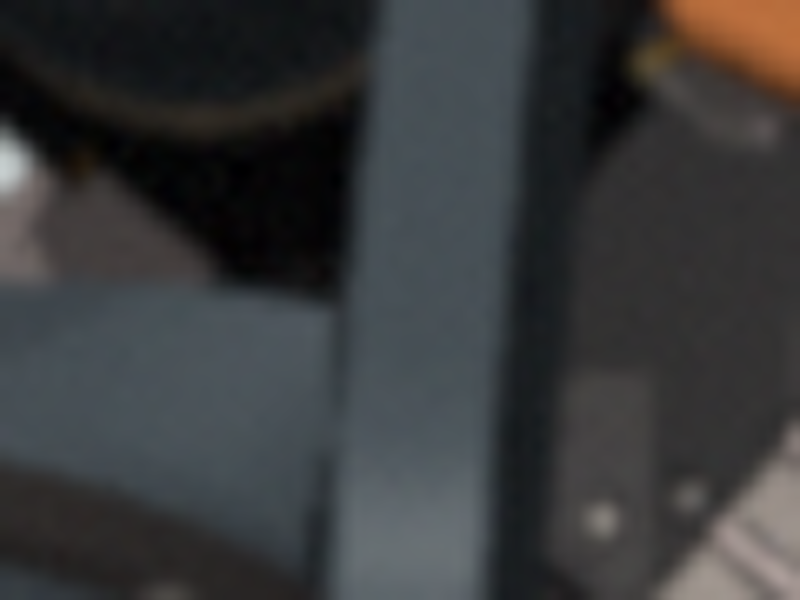

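```bash
cat > lk.py <<'E'
import sys
from h import *
tag=sys.argv[1]; tcp=np.array(eval(sys.argv[2])); jaw=np.radians(float(sys.argv[3])); slot=np.array(eval(sys.argv[4])); sl=np.radians(float(sys.argv[5]))
c=np.load(f"side_{tag}.npy",allow_pickle=True).item(); u0,v0,u1,v1=208,195,248,225; f=20
im=c["img"][v0:v1,u0:u1].astype(float); im=np.clip(255*(im/200)**.6,0,255).astype(np.uint8)
im=cv2.resize(im,None,fx=f,fy=f,interpolation=cv2.INTER_CUBIC)
def dr(P,col):
    q=(project(c,P)-[u0,v0]+.5)*f-.5; cv2.polylines(im,[np.round(q*8).astype(np.int32)],True,col,1,cv2.LINE_AA,3)
def rect(cen,ang,hx,hy,z):
    a=np.array([np.cos(ang),np.sin(ang)]); b=np.array([-a[1],a[0]])
    return np.array([np.r_[cen[:2]+i*hx*a+j*hy*b,z] for i,j in((-1,-1),(1,-1),(1,1),(-1,1))])
bl=jaw-np.pi/2
for z in(0,.018): dr(rect(tcp,bl,.006,.0015,tcp[2]-.073+z),(0,255,0))
dr(rect(slot,sl,.0095,.003,slot[2]),(255,0,255)); dr(rect(slot,sl,.015,.015,slot[2]),(255,0,255))
cv2.imwrite(f"pics/lk_{tag}.png",im)
E
python3 lk.py l1 "(.6596,.0638,.1057)" 48.7 "(.6601,.0634,.021)" -40.4
```

View pics/lk_l1.png

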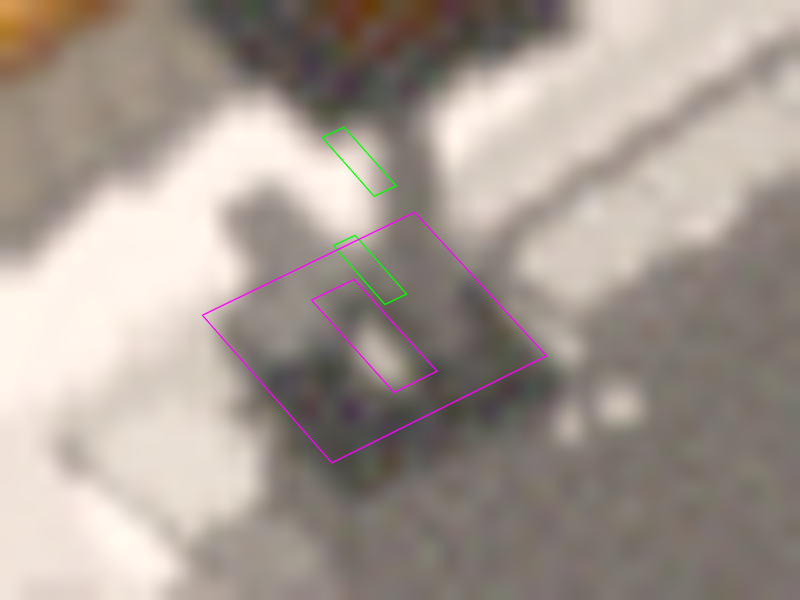

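```bash
python3 - <<'E'
from h import *
for tag,P,o,f in (("s1",(.4774,.0123,.1242),(250,165),10),("s3",(.5205,-.0142,.084),(220,160),7.273),("s5",(.6171,-.0066,.0839),(210,165),8),("s6",(.6456,.0383,.1084),(200,170),6.667),("l1",(.6596,.0638,.1057),(200,180),13.333)):
    c=np.load(f"side_{tag}.npy",allow_pickle=True).item()
    print(tag,[((project(c,np.array(P)+[0,0,-.073+z/1000])-o+.5)*f-.5)[0] for z in (73,48,46,18,0)])
E
```

```text
s1 [array([587.1346, 122.9589]), array([579.1404, 206.6532]), array([578.5133, 213.2105]), array([569.9201, 302.944 ]), array([564.5737, 358.6606])]
s3 [array([517.6825, 147.5817]), array([514.5012, 204.5281]), array([514.2513, 208.995 ]), array([510.8231, 270.2019]), array([508.686 , 308.2801])]
s5 [array([327.6489,  88.7415]), array([329.9321, 151.1374]), array([330.1113, 156.0332]), array([332.5704, 223.1384]), array([334.1027, 264.906 ])]
s6 [array([222.6093,  55.9424]), array([226.7893, 110.1532]), array([227.1172, 114.4027]), array([231.6122, 172.5898]), array([234.4097, 208.7504])]
l1 [array([322.1968,  74.2797]), array([333.0418, 182.5674]), array([333.8924, 191.0529]), array([345.5469, 307.1949]), array([352.7965, 379.329 ])]
```

```bash
python3 - <<'E'
from h import *
c=np.load("side_l1.npy",allow_pickle=True).item(); im=c["img"][165:220,190:265].astype(float)
im=np.clip(255*(im/200)**.5,0,255).astype(np.uint8); cv2.imwrite("pics/l1b.png",cv2.resize(im,None,fx=10,fy=10,interpolation=cv2.INTER_CUBIC))
E
```

```text
(no output)
```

View pics/l1b.png

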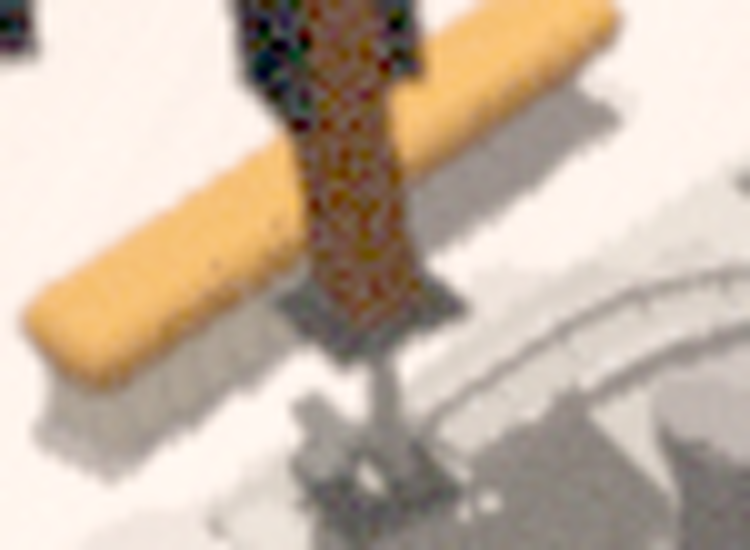

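The tool appears rotated in the grip: the collar is offset about (+30,+23) px from its predicted position. It probably pivoted about the jaw axis while dragging. I'll lift it over plain tray to measure that, and check leaf 9 at the same time.

Emit:
{"fn": "send_rows", "kwargs": {"fingers": [0,0,0,0,0,0,0,0,0,0], "dp": [[0,0,6],[0,0,20],[0,5,35],[-5,20,45],[-15,45,45],[-25,75,45],[-35,105,45],[-40,125,45],[-40,130,45],[-40,130,45]], "turn": [[0,0,0],[0,0,0],[0,0,0],[0,0,0],[0,0,0],[0,0,0],[0,0,0],[0,0,0],[0,0,0],[0,0,0]]}}

```text
time_s: 18.57
position: [0.6188, 0.1963, 0.1514]
tcp_rot: [[0.001, -0.753, 0.657], [-0.002, 0.657, 0.753], [-1.0, -0.002, -0.001]]
force: [1.2, 0.3, -1.3]
opening: 0.201
```

```bash
python3 pic.py v1 side 190 150 310 240; python3 - <<'E'
from h import *
c=np.load("side_v1.npy",allow_pickle=True).item(); 
s=bot.read_state(); P=s["position"]
print([((project(c,P+[0,0,-.073+z/1000])-[190,150]+.5)*6.667-.5)[0] for z in (73,48,46,18,0)])
E
```

```text
scale 6.666666666666667 18.6167 [0.6195 0.1947 0.1512] [[0.001501426888084146, -0.7524701149138168, 0.6586246821057401], [-0.0029894638067219617, 0.6586191039835112, 0.7524705568818657], [-0.9999944043960687, -0.00309871417596297, -0.0012606137424480287]] [ 0.8499 -0.1629 -1.1307] 0.20639636484127502
[array([204.177 , 436.8909]), array([211.1146, 496.0342]), array([211.6567, 500.6505]), array([219.0536, 563.5714]), array([223.6265, 602.4044])]
```

View pics/side_v1.png

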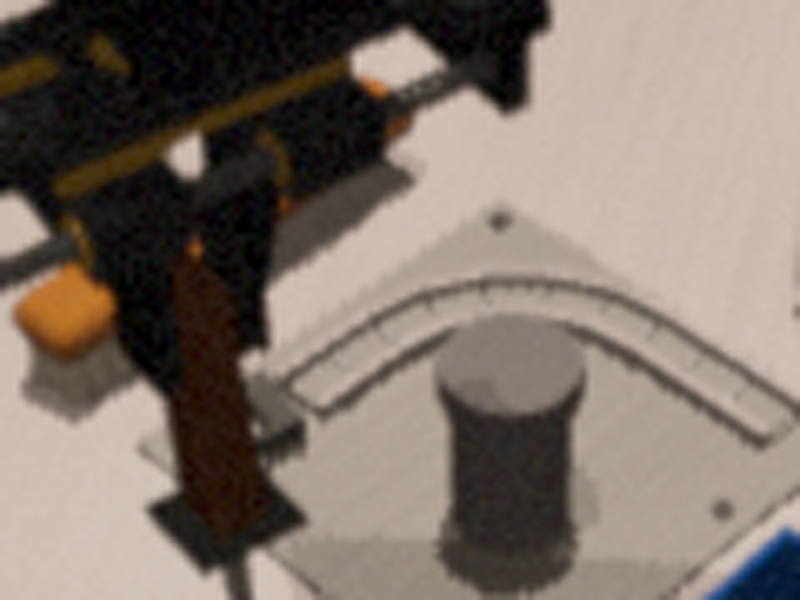

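Every leaf is clearly flat (channel arc 300–780). The tool leans in the grip. I'll zoom in on it.

```bash
cat > tl.py <<'E'
import sys
from h import *
tag=sys.argv[1]; tilt=float(sys.argv[2]); dz=float(sys.argv[3]); dx=float(sys.argv[4]); u0,v0=int(sys.argv[5]),int(sys.argv[6])
c=np.load(f"side_{tag}.npy",allow_pickle=True).item(); s=bot.read_state(); P=s["position"]; R=s["tcp_rot"]
f=8; w,h=90,74
im=c["img"][v0:v0+h,u0:u0+w].astype(float); im=np.clip(255*(im/200)**.6,0,255).astype(np.uint8); im=cv2.resize(im,None,fx=f,fy=f,interpolation=cv2.INTER_CUBIC)
# tool axes: up=-R[:,0], y=jaw=R[:,2], x=blade
up0=-R[:,0]; yj=R[:,2]; bx0=np.cross(yj,up0)
up=up0*np.cos(tilt)+bx0*np.sin(tilt); bx=bx0*np.cos(tilt)-up0*np.sin(tilt)  # tilt>0: handle leans to +bx, tip to -bx
piv=P+up0*.019; tip=piv-up*(.092+dz)+bx*dx
print("bx",bx0,"tip",tip,"tip rel TCP",tip-P)
def dr(hx,hy,z,col):
    A=np.array([tip+up*z+i*hx*bx+j*hy*yj for i,j in((-1,-1),(1,-1),(1,1),(-1,1))])
    q=(project(c,A)-[u0,v0]+.5)*f-.5; cv2.polylines(im,[np.round(q*8).astype(np.int32)],True,col,1,cv2.LINE_AA,3)
for z in(0,.018): dr(.006,.0015,z,(0,255,0))
for z in(.046,.050): dr(.018,.018,z,(0,255,255))
for z in(.05,.135): dr(.012,.009,z,(255,0,255))
cv2.imwrite(f"pics/tl_{tag}_{sys.argv[2]}.png",im)
E
python3 tl.py v1 0.15 0 0 180 176
```

```text
bx [ 0.7525 -0.6586  0.0031] tip [0.6092 0.2035 0.0792] tip rel TCP [-0.0102  0.0088 -0.072 ]
```

View pics/tl_v1_0.15.png

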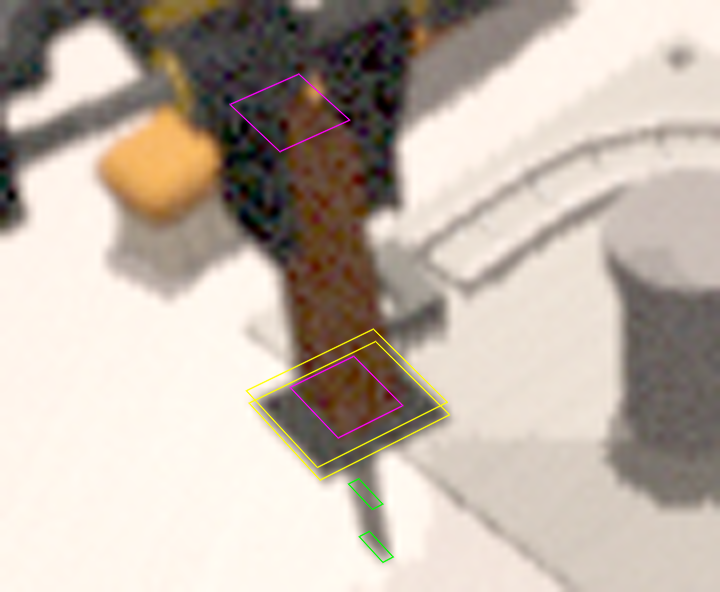

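```bash
python3 - <<'E'
from h import *
s0=np.load("side0.npy",allow_pickle=True).item(); t0=np.load("top0.npy",allow_pickle=True).item()
# crisp head crops from both
a=s0["img"][200:224,214:242].astype(float); b=t0["img"][144:168,224:252].astype(float)
f=lambda x:cv2.resize(np.clip(255*(x/160)**.6,0,255).astype(np.uint8),None,fx=14,fy=14,interpolation=cv2.INTER_CUBIC)
cv2.imwrite("pics/head.png",np.hstack([f(a),f(b)]))
E
```

```text
(no output)
```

View pics/head.png

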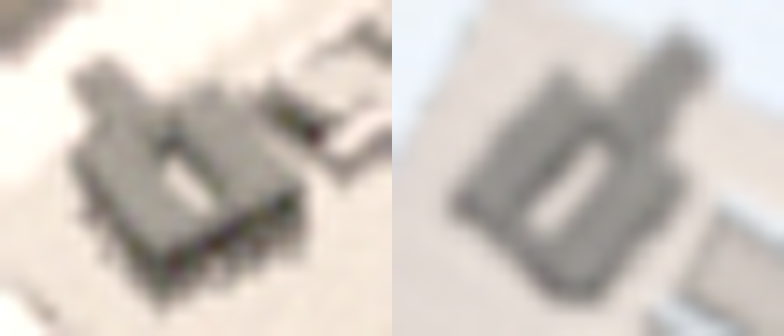

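Emit:
{"fn": "send_rows", "kwargs": {"fingers": [0,0,0,0,0,0], "dp": [[0,0,0],[0,0,0],[0,0,0],[0,0,0],[0,0,0],[0,0,0]], "turn": [[-0.03,-0.035,0],[-0.06,-0.07,0],[-0.0955,-0.109,0],[-0.0955,-0.109,0],[-0.0955,-0.109,0],[-0.0955,-0.109,0]]}}

```text
time_s: 19.12
position: [0.6203, 0.1938, 0.1515]
tcp_rot: [[0.11, -0.744, 0.659], [-0.098, 0.652, 0.752], [-0.989, -0.147, -0.001]]
force: [0.4, -0.1, -2.4]
opening: 0.203
```

```bash
python3 pic.py v2 side 180 176 270 250; python3 tl.py v2 0.145 0 0 180 176
```

```text
scale 8.108108108108109 19.1667 [0.6205 0.1938 0.1515] [[0.11045627091132766, -0.7433217055883418, 0.6597516610192063], [-0.09783365916445458, 0.652457858281487, 0.7514834118603207], [-0.9890540871716049, -0.14755197446314827, -0.000653820441506266]] [-0.6192 -0.3628 -0.4486] 0.2083739634818631
bx [ 0.7433 -0.6525  0.1476] tip [0.6186 0.1954 0.0783] tip rel TCP [-0.0019  0.0016 -0.0732]
```

View pics/tl_v2_0.145.png

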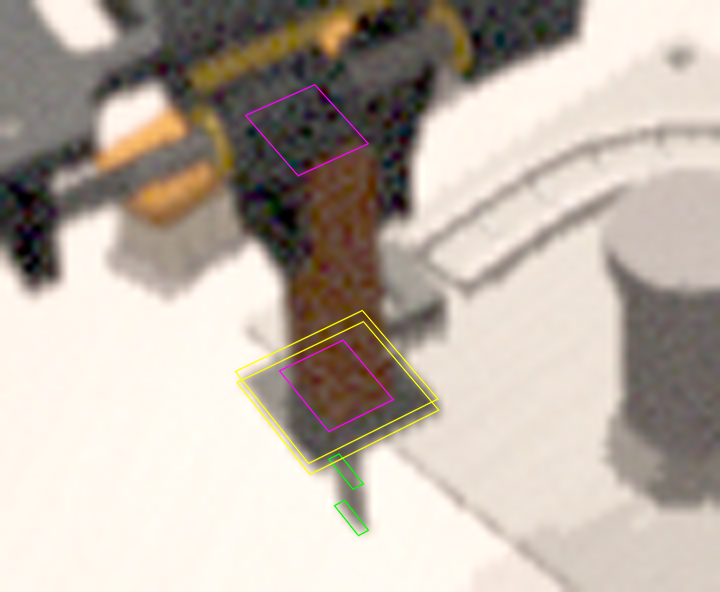

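```bash
python3 - <<'E'
from h import *
s0=np.load("side0.npy",allow_pickle=True).item(); t0=np.load("top0.npy",allow_pickle=True).item()
f=lambda x,y,o:(o[0]+(x+.5)/14-.5,o[1]+(y+.5)/14-.5)
o=(214,200)
for b in((0,0),(.4,.2)):
    print("side slot",onplane(s0,np.array([f(186.5,173.5,o)])-b,.021)*1000)
K=onplane(s0,[f(75,160,o),f(158,258,o),f(300,188,o)],.021)[:,:2]*1000; print(K, np.degrees(np.arctan2(*(K[1]-K[0])[::-1])),np.degrees(np.arctan2(*(K[2]-K[1])[::-1])),np.linalg.norm(np.diff(K,axis=0),axis=1))
K=onplane(s0,[f(100,75,o),f(187,174,o)],.016)[:,:2]; print("tongue dir",np.degrees(np.arctan2(*(K[0]-K[1])[::-1])))
o=(224,144)
print("top slot",onplane(t0,[f(179,175,o)],.021)*1000)
K=onplane(t0,[f(132,235,o),f(213,130,o),f(295,45,o),f(179,175,o)],.018)[:,:2]*1000; print(np.degrees(np.arctan2(*(K[1]-K[0])[::-1])),np.degrees(np.arctan2(*(K[2]-K[3])[::-1])))
E
```

```text
side slot [[657.8836  65.0986  21.    ]]
side slot [[659.0234  64.6917  21.    ]]
[[677.497   66.5999]
 [656.397   85.1285]
 [637.987   63.755 ]] 138.71252303279604 -130.7398169929198 [28.0806 28.2092]
tongue dir -40.94018521007693
top slot [[660.6264  62.0476  21.    ]]
-38.73380153805065 -42.849183636446284
```

Emit:
{"fn": "send_rows", "kwargs": {"fingers": [0,0,0,0,0,0,0,0,0,0], "dp": [[2,-8,0],[8,-26,0],[17,-54,0],[26,-82,-5],[35,-110,-15],[40,-126,-28],[42,-132.4,-40],[42,-132.4,-47],[42,-132.4,-47],[42,-132.4,-47]], "turn": [[0,0,0.005],[0,0,0.005],[0,0,0.005],[0,0,0.005],[0,0,0.005],[0,0,0.005],[0,0,0.005],[0,0,0.005],[0,0,0.005],[0,0,0.005]]}}

```text
time_s: 20.0
position: [0.6617, 0.0622, 0.1038]
tcp_rot: [[0.109, -0.747, 0.656], [-0.097, 0.648, 0.755], [-0.989, -0.146, -0.001]]
force: [-0.0, -1.2, -0.8]
opening: 0.207
```

```bash
sed -i 's/^f=8; w,h=90,74/f=float(sys.argv[7]) if len(sys.argv)>7 else 8; w,h=(90,74) if f==8 else (44,34)/; s/^cv2.imwrite/if f!=8:\n  sl=np.array([.6599,.0637]); a=np.radians(-41); A=np.array([np.cos(a),np.sin(a)]);B=np.array([-A[1],A[0]])\n  for hx,hy in((.0095,.003),(.015,.015)):\n    q=(project(c,np.array([np.r_[sl+i*hx*A+j*hy*B,.021] for i,j in((-1,-1),(1,-1),(1,1),(-1,1))]))-[u0,v0]+.5)*f-.5; cv2.polylines(im,[np.round(q*8).astype(np.int32)],True,(255,0,255),1,cv2.LINE_AA,3)\ncv2.imwrite/' tl.py
python3 pic.py l2 side 180 176 270 250; python3 tl.py l2 0.145 0 -.001 206 192 18
```

```text
scale 8.108108108108109 20.05 [0.6623 0.0625 0.1046] [[0.11087702471614425, -0.7474160674042678, 0.6550385542668726], [-0.09680547229021519, 0.6478460321341858, 0.7555952747222946], [-0.9891081770588918, -0.14718947256489004, -0.0005227248851673048]] [ 0.7154 -0.349  -0.3688] 0.20495768365420358
bx [ 0.7474 -0.6478  0.1472] tip [0.6596 0.0648 0.0314] tip rel TCP [-0.0027  0.0023 -0.0732]
```

View pics/tl_l2_0.145.png

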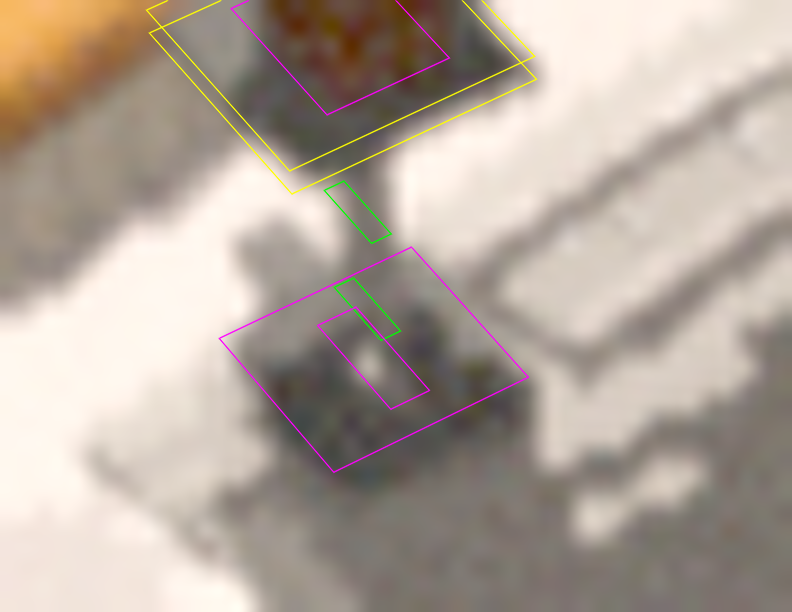

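The tip and slot overlays line up to under a millimetre across the slot. Small correction, then a gentle descent.

Emit:
{"fn": "send_rows", "kwargs": {"fingers": [0,0,0,0,0,0,0,0,0,0], "dp": [[0.1,-1.1,-1],[0.1,-1.1,-3],[0.1,-1.1,-5],[0.1,-1.1,-7],[0.1,-1.1,-8],[0.1,-1.1,-9],[0.1,-1.1,-10],[0.1,-1.1,-11],[0.1,-1.1,-11.5],[0.1,-1.1,-11.5]], "turn": [[0,0,0],[0,0,0],[0,0,0],[0,0,0],[0,0,0],[0,0,0],[0,0,0],[0,0,0],[0,0,0],[0,0,0]]}}

```text
time_s: 20.88
position: [0.6623, 0.0614, 0.0929]
tcp_rot: [[0.111, -0.747, 0.655], [-0.097, 0.648, 0.756], [-0.989, -0.147, -0.001]]
force: [-0.5, 0.0, -1.2]
opening: 0.204
```

Emit:
{"fn": "send_rows", "kwargs": {"fingers": [0,0,0,0,0], "dp": [[0,0,-0.7],[0,0,-1.4],[0,0,-2],[0,0,-2.5],[0,0,-2.5]], "turn": [[0,0,0],[0,0,0],[0,0,0],[0,0,0],[0,0,0]]}}

```text
time_s: 21.3
position: [0.6622, 0.0614, 0.0902]
tcp_rot: [[0.11, -0.747, 0.655], [-0.097, 0.648, 0.756], [-0.989, -0.147, -0.001]]
force: [0.2, -0.3, -1.7]
opening: 0.201
```

Emit:
{"fn": "send_rows", "kwargs": {"fingers": [0,0,0,0,0], "dp": [[0,0,-0.7],[0,0,-1.4],[0,0,-2],[0,0,-2.5],[0,0,-2.5]], "turn": [[0,0,0],[0,0,0],[0,0,0],[0,0,0],[0,0,0]]}}

```text
time_s: 21.72
position: [0.6621, 0.0613, 0.0876]
tcp_rot: [[0.11, -0.747, 0.655], [-0.097, 0.648, 0.756], [-0.989, -0.147, -0.001]]
force: [0.5, 1.4, -1.0]
opening: 0.207
```

```bash
python3 pic.py l3 side 180 176 270 250; python3 tl.py l3 0.145 0 -.001 206 192 18
```

```text
scale 8.108108108108109 21.7667 [0.6621 0.0614 0.0876] [[0.11011762896043262, -0.7474754883760594, 0.6550988490824144], [-0.09678779783671634, 0.6479101979459899, 0.7555425187158609], [-0.9891947381491935, -0.1466041257078382, -0.0010001716797458128]] [-0.2711 -0.2601 -1.0908] 0.20148456292688716
bx [ 0.7475 -0.6479  0.1466] tip [0.6594 0.0637 0.0144] tip rel TCP [-0.0028  0.0023 -0.0732]
```

View pics/tl_l3_0.145.png

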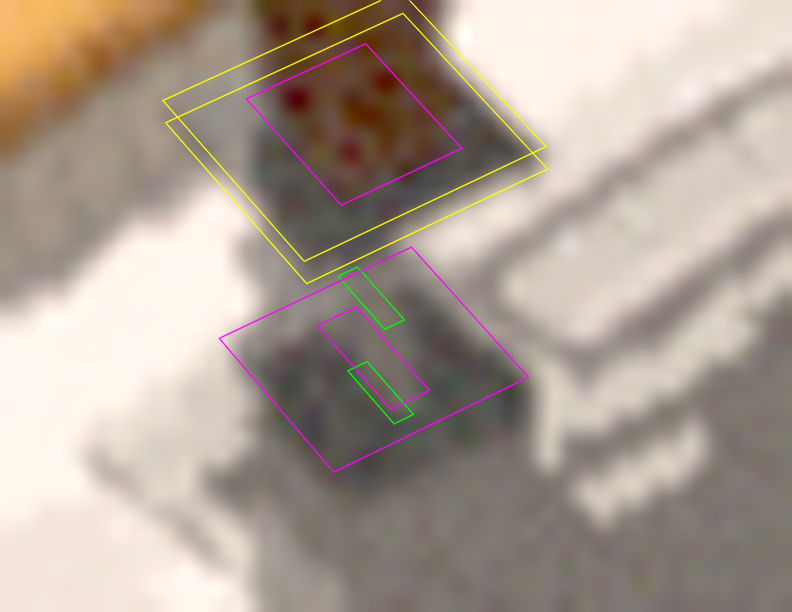

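The blade is seated about 6.5 mm deep in the slot with no contact force. Turning clockwise about the tip.

Emit:
{"fn": "send_rows", "kwargs": {"fingers": [0,0,0,0,0,0,0,0,0], "dp": [[-0.2,-0.2,0],[-0.5,-0.4,0],[-0.8,-0.6,0],[-1,-0.9,0],[-1.3,-1,0],[-1.6,-1.1,0],[-2,-1.2,0],[-2.3,-1.3,0],[-2.3,-1.3,0]], "turn": [[0,0,-0.094],[0,0,-0.188],[0,0,-0.281],[0,0,-0.375],[0,0,-0.469],[0,0,-0.562],[0,0,-0.656],[0,0,-0.75],[0,0,-0.75]]}}

```text
time_s: 22.52
position: [0.6599, 0.0601, 0.0876]
tcp_rot: [[0.014, -0.104, 0.994], [-0.146, 0.984, 0.105], [-0.989, -0.147, -0.002]]
force: [-1.1, 0.3, 0.4]
opening: 0.204
```

```bash
python3 pic.py l4 side 200 180 260 225; python3 tl.py l4 0.145 0 -.001 206 192 18; python3 -c "
from h import *
print(bot.read_state()['moment'])"
```

```text
scale 13.333333333333334 22.5667 [0.6599 0.0601 0.0876] [[0.014553850252357245, -0.10732891094021041, 0.9941170405536868], [-0.14585312281850396, 0.9833602388759345, 0.10830284927902709], [-0.98919919733435, -0.1465712982621551, -0.0013425791686161508]] [-0.0583 -0.5129 -0.5995] 0.20368407354980603
bx [ 0.1073 -0.9834  0.1466] tip [0.6594 0.0637 0.0144] tip rel TCP [-0.0005  0.0036 -0.0732]
[0.0082 0.1202 0.0964]
```

View pics/side_l4.png

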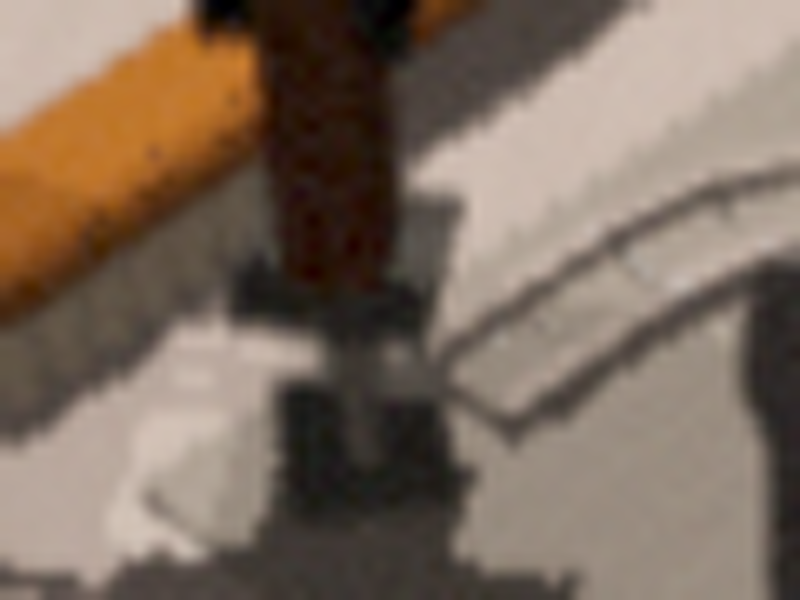

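The head is turning with the blade (tongue now behind the shank). Continuing to the stop.

Emit:
{"fn": "send_rows", "kwargs": {"fingers": [0,0,0,0,0,0,0,0,0], "dp": [[-0.3,0,0],[-0.7,0,0],[-1.1,0,0],[-1.4,0.1,0],[-1.8,0.2,0],[-2.1,0.4,0],[-2.4,0.5,0],[-2.4,0.6,0],[-2.5,0.6,0]], "turn": [[0,0,-0.1],[0,0,-0.2],[0,0,-0.3],[0,0,-0.4],[0,0,-0.5],[0,0,-0.6],[0,0,-0.68],[0,0,-0.72],[0,0,-0.74]]}}

```text
time_s: 23.32
position: [0.6581, 0.0605, 0.0877]
tcp_rot: [[-0.086, 0.583, 0.808], [-0.117, 0.799, -0.59], [-0.989, -0.146, -0.0]]
force: [0.6, 0.4, -0.7]
opening: 0.203
```

```bash
python3 pic.py l5 side 200 180 260 225; python3 -c "
from h import *
s=bot.read_state();print(s['moment'],s['joint_positions'])"
```

```text
scale 13.333333333333334 23.3667 [0.658  0.0605 0.0877] [[-0.08605398991586895, 0.5837230379140537, 0.8073797903266762], [-0.11750249517779808, 0.7987836451987387, -0.5900320769161681], [-0.9893370883811801, -0.14564375431649504, -0.00014960630122754724]] [ 1.4258  0.4542 -1.3563] 0.2011708621649663
[-0.0229 -0.1567  0.0821] [-0.8691 42.0832 76.0285 -7.4187 66.9305 38.5007]
```

View pics/side_l5.png

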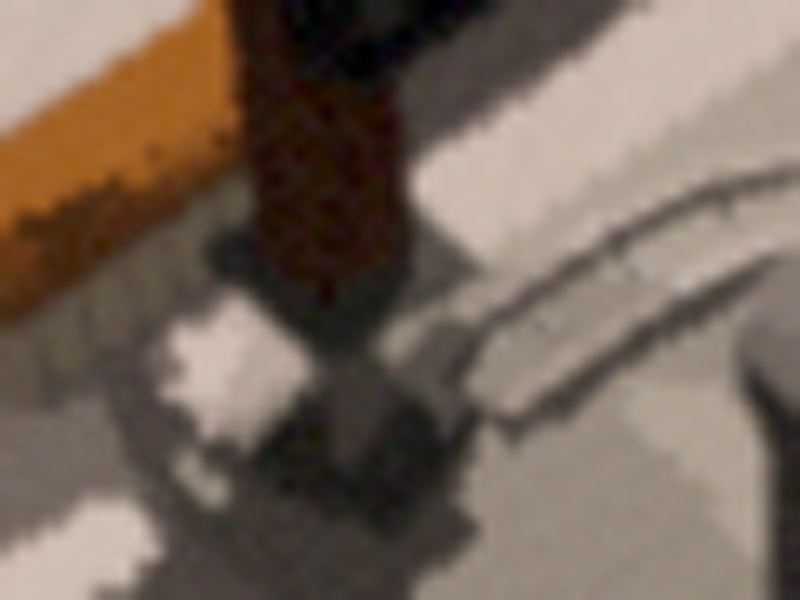

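Emit:
{"fn": "send_rows", "kwargs": {"fingers": [0,0,0,0], "dp": [[-0.1,0.1,0],[-0.2,0.2,0],[-0.3,0.2,0],[-0.3,0.2,0]], "turn": [[0,0,-0.04],[0,0,-0.08],[0,0,-0.1],[0,0,-0.1]]}}

```text
time_s: 23.7
position: [0.6579, 0.0606, 0.0876]
tcp_rot: [[-0.097, 0.66, 0.745], [-0.108, 0.737, -0.667], [-0.989, -0.145, 0.0]]
force: [0.2, 0.1, -0.7]
opening: 0.207
```

```bash
python3 -c "
from h import *
s=bot.read_state();print(s['moment'],s['force'],s['tcp_rot'][:,2])"
```

```text
[-0.0486 -0.1739  0.0977] [ 0.1551  0.069  -0.672 ] [ 0.7452 -0.6669  0.0001]
```

Emit:
{"fn": "send_rows", "kwargs": {"fingers": [0,0,0,0], "dp": [[-0.1,0.1,0],[-0.2,0.2,0],[-0.2,0.2,0],[-0.2,0.2,0]], "turn": [[0,0,-0.03],[0,0,-0.06],[0,0,-0.08],[0,0,-0.08]]}}

```text
time_s: 24.03
position: [0.6578, 0.0607, 0.0877]
tcp_rot: [[-0.105, 0.716, 0.69], [-0.1, 0.683, -0.724], [-0.989, -0.145, 0.0]]
force: [0.5, -0.1, -2.1]
opening: 0.206
```

```bash
python3 -c "
from h import *
s=bot.read_state();print(s['moment'],s['force'],s['tcp_rot'][:,2])"
```

```text
[-0.1056 -0.1798  0.0333] [ 0.5215 -0.0731 -2.1253] [ 0.69   -0.7238  0.0001]
```

Emit:
{"fn": "send_rows", "kwargs": {"fingers": [0,0,0,0], "dp": [[-0.1,0.1,0],[-0.2,0.2,0],[-0.2,0.2,0],[-0.2,0.2,0]], "turn": [[0,0,-0.03],[0,0,-0.06],[0,0,-0.08],[0,0,-0.08]]}}

```text
time_s: 24.37
position: [0.6576, 0.0609, 0.0877]
tcp_rot: [[-0.113, 0.768, 0.63], [-0.091, 0.623, -0.776], [-0.989, -0.145, 0.0]]
force: [1.2, -0.1, -1.3]
opening: 0.2
```

```bash
python3 -c "
from h import *
s=bot.read_state();print(s['moment'],s['force'],s['tcp_rot'][:,2])"; python3 pic.py l6 side 200 180 260 225
```

```text
[-0.0792 -0.0822  0.016 ] [ 1.2287 -0.0731 -1.3469] [ 0.6302 -0.7765  0.0001]
scale 13.333333333333334 24.4167 [0.6576 0.0609 0.0877] [[-0.11241272111145875, 0.7678098535506303, 0.6307387802592105], [-0.09154923041933072, 0.6240594258432288, -0.7759952135328205], [-0.9894352523242466, -0.14497538345104996, 0.0001401830066472436]] [ 1.2482 -0.4632 -1.8694] 0.20506841273843
```

View pics/side_l6.png

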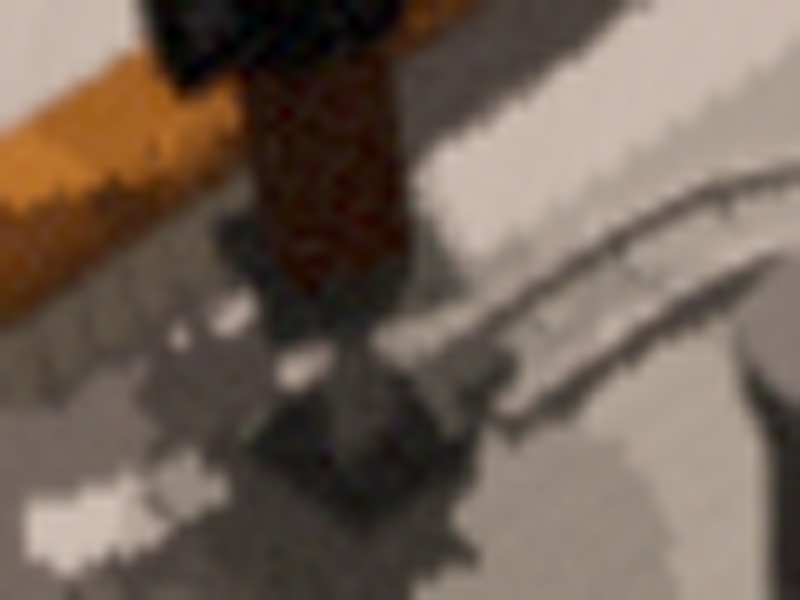

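```bash
python3 - <<'E'
from h import *
c=np.load("side_l6.npy",allow_pickle=True).item(); im=c["img"][195:225,212:250].astype(float)
im=np.clip(255*(im/150)**.6,0,255).astype(np.uint8); cv2.imwrite("pics/l6b.png",cv2.resize(im,None,fx=20,fy=20,interpolation=cv2.INTER_CUBIC))
E
```

```text
(no output)
```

View pics/l6b.png

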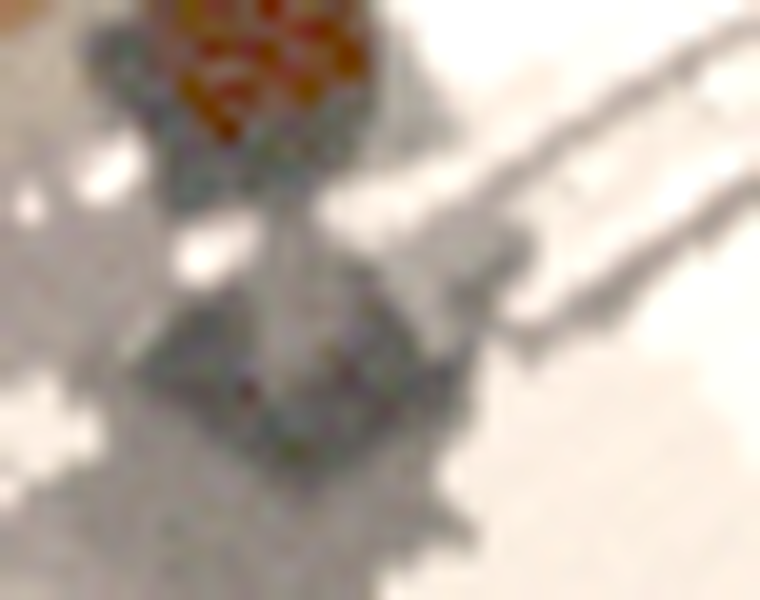

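```bash
python3 - <<'E'
from h import *
c=np.load("side_l6.npy",allow_pickle=True).item()
for l in (.17,1.2,1.35,1.45,1.57):
    a=np.radians(-30.6)-l; d=np.array([np.cos(a),np.sin(a)])
    print(l,[((project(c,np.r_[np.array([.6594,.0640])+r*d,z])-[212,195]+.5)*20-.5)[0].round() for r,z in((0,.021),(.018,.021),(.026,.021))])
c=np.load("side0.npy",allow_pickle=True).item()
E
```

```text
0.17 [array([297., 340.]), array([220., 253.]), array([186., 215.])]
1.2 [array([297., 340.]), array([366., 242.]), array([396., 199.])]
1.35 [array([297., 340.]), array([385., 249.]), array([423., 209.])]
1.45 [array([297., 340.]), array([397., 255.]), array([440., 218.])]
1.57 [array([297., 340.]), array([409., 263.]), array([458., 230.])]
```

The tongue points along the channel end (at or past the 1.57 rad prediction), and blade travel exceeds the slop, so the lock is at its stop. Easing back within the slop and lifting out.

Emit:
{"fn": "send_rows", "kwargs": {"fingers": [0,0,0,0,0,0,0,0,0,0], "dp": [[0.2,-0.1,0],[0.4,-0.3,0],[0.4,-0.3,1],[0.4,-0.3,3],[0.4,-0.3,6],[0.4,-0.3,10],[0.4,-0.3,18],[0.4,-0.3,30],[0.4,-0.3,45],[0.4,-0.3,60]], "turn": [[0,0,0.06],[0,0,0.13],[0,0,0.13],[0,0,0.13],[0,0,0.13],[0,0,0.13],[0,0,0.13],[0,0,0.13],[0,0,0.13],[0,0,0.13]]}}

```text
time_s: 25.25
position: [0.658, 0.0606, 0.1492]
tcp_rot: [[-0.099, 0.681, 0.726], [-0.105, 0.718, -0.688], [-0.989, -0.145, 0.0]]
force: [1.1, 0.4, -0.4]
opening: 0.209
```

```bash
python3 pic.py r1 side 200 170 260 215
```

```text
scale 13.333333333333334 25.3 [0.6604 0.0606 0.153 ] [[-0.0927810967035692, 0.6815294717007941, 0.7258851474563447], [-0.10565887205555552, 0.7181743230206534, -0.6877949145710326], [-0.990064579131296, -0.14051057240315604, 0.005376633938324999]] [ 1.4763 -1.0531  1.3788] 0.20485366676414915
```

View pics/side_r1.png

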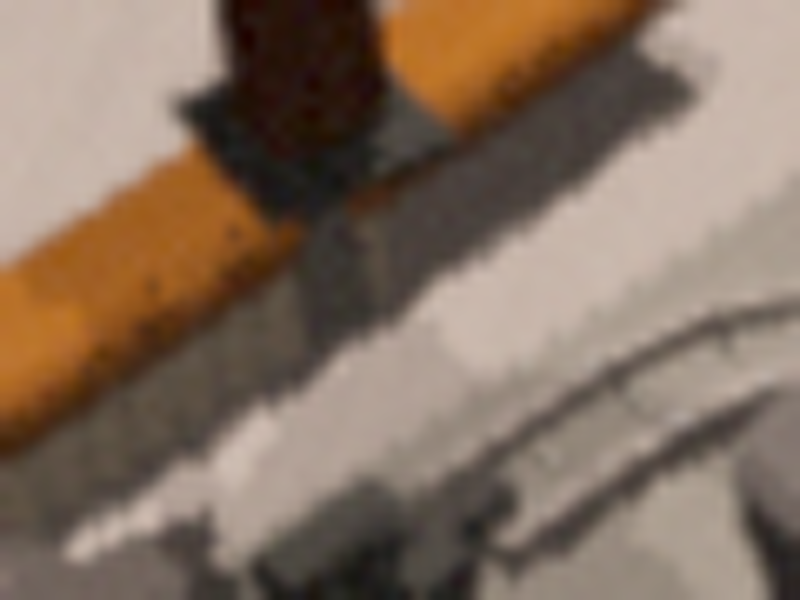

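Tool is out cleanly and the tongue lies over the channel end (460,520). Carrying the tool to the block.

Emit:
{"fn": "send_rows", "kwargs": {"fingers": [0,0,0,0,0,0,0,0,0,0], "dp": [[-3,8,5],[-11,28,10],[-24,58,15],[-37,90,15],[-50,122,15],[-63,154,15],[-76,186,15],[-89,218,15],[-99,242,15],[-104,254,15]], "turn": [[0,0,0],[0,0,0],[0,0,0],[0,0,0],[0,0,0],[0,0,0],[0,0,0],[0,0,0],[0,0,0],[0,0,0]]}}

```text
time_s: 26.13
position: [0.5539, 0.3184, 0.1683]
tcp_rot: [[-0.093, 0.679, 0.728], [-0.105, 0.721, -0.685], [-0.99, -0.14, 0.004]]
force: [0.2, -0.9, -0.8]
opening: 0.201
```

Emit:
{"fn": "send_rows", "kwargs": {"fingers": [0,0,0,0], "dp": [[0,0,0],[0,0,0],[0,0,0],[0,0,0]], "turn": [[0,0,0],[0,0,0],[0,0,0],[0,0,0]]}}

```text
time_s: 26.47
position: [0.5547, 0.3167, 0.1683]
tcp_rot: [[-0.094, 0.68, 0.727], [-0.105, 0.719, -0.687], [-0.99, -0.141, 0.004]]
force: [-0.2, 1.0, -1.5]
opening: 0.201
```

```bash
python3 pic.py r2 side 180 220 270 294; python3 tl.py r2 0.145 0 -.001 190 240 8;python3 pic.py r2 top 85 165 155 225
```

```text
scale 8.108108108108109 26.5167 [0.5548 0.3167 0.1683] [[-0.09362211944677473, 0.680577692738011, 0.7266697344032566], [-0.10490383375779694, 0.7190693217068342, -0.6869748876363603], [-0.9900656970187435, -0.14054648600188763, 0.004074415210904747]] [ 0.1605 -0.2258 -1.7061] 0.20761855475106702
bx [-0.6806 -0.7191  0.1405] tip [0.5578 0.3194 0.0951] tip rel TCP [ 0.003   0.0027 -0.0732]
scale 10.0 26.5667 [0.5547 0.3168 0.1682] [[-0.09374772507210193, 0.6805900191083686, 0.7266419957130721], [-0.1047797001872038, 0.719058432527119, -0.6870052292670867], [-0.9900669565602548, -0.1405425078106743, 0.00390192590924927]] [ 0.8383 -0.6088 -0.5916] 0.20526481076215877
```

View pics/tl_r2_0.145.png

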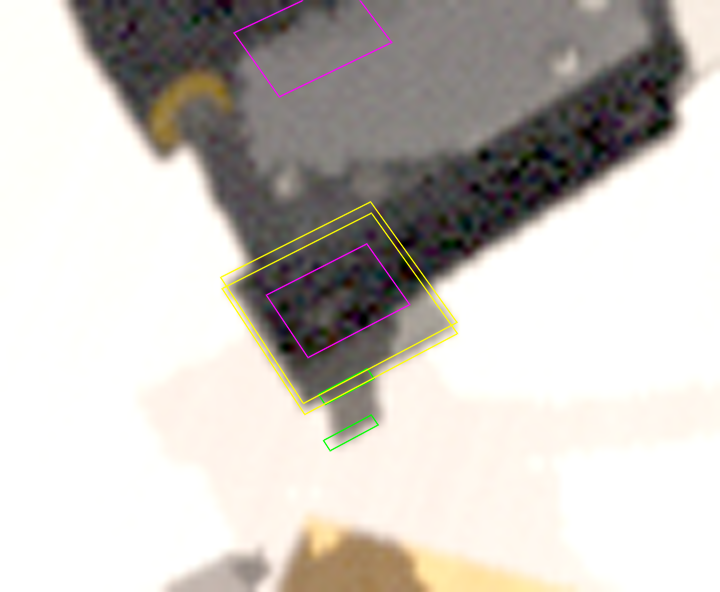

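View pics/top_r2.png

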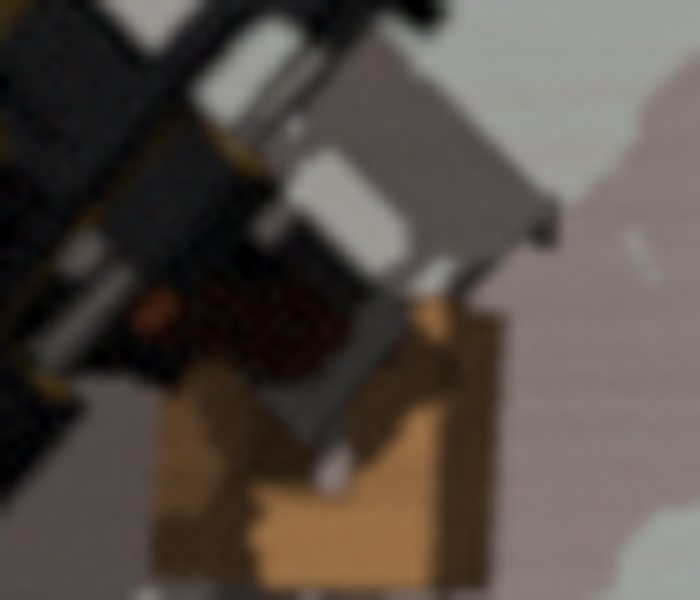

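The tip at (355,432) matches the prediction within a pixel. Moving over the hole and lowering.

Emit:
{"fn": "send_rows", "kwargs": {"fingers": [0,0,0,0,0,0,0,0,0,0], "dp": [[-4,8,0],[-10,20,0],[-16,31,0],[-18.6,35.6,-5],[-18.6,35.6,-15],[-18.6,35.6,-25],[-18.6,35.6,-33],[-18.6,35.6,-38],[-18.6,35.6,-38],[-18.6,35.6,-38]], "turn": [[0,0,0],[0,0,0],[0,0,0],[0,0,0],[0,0,0],[0,0,0],[0,0,0],[0,0,0],[0,0,0],[0,0,0]]}}

```text
time_s: 27.4
position: [0.536, 0.3519, 0.1295]
tcp_rot: [[-0.095, 0.681, 0.726], [-0.105, 0.719, -0.687], [-0.99, -0.142, 0.004]]
force: [-0.0, -0.2, -1.5]
opening: 0.208
```

```bash
python3 pic.py r3 side 190 270 280 344; python3 tl.py r3 0.145 0 -.001 190 290 8
```

```text
scale 8.108108108108109 27.45 [0.5365 0.3521 0.1301] [[-0.09369805358381351, 0.6809453044573113, 0.7263154735320902], [-0.10479580499512683, 0.7187267505413125, -0.6873497634478019], [-0.9900699540992183, -0.14051814969556595, 0.004016913753915588]] [-0.1267 -0.4311 -0.8359] 0.20375765002666252
bx [-0.6809 -0.7187  0.1405] tip [0.5395 0.3548 0.0569] tip rel TCP [ 0.003   0.0027 -0.0732]
```

View pics/tl_r3_0.145.png

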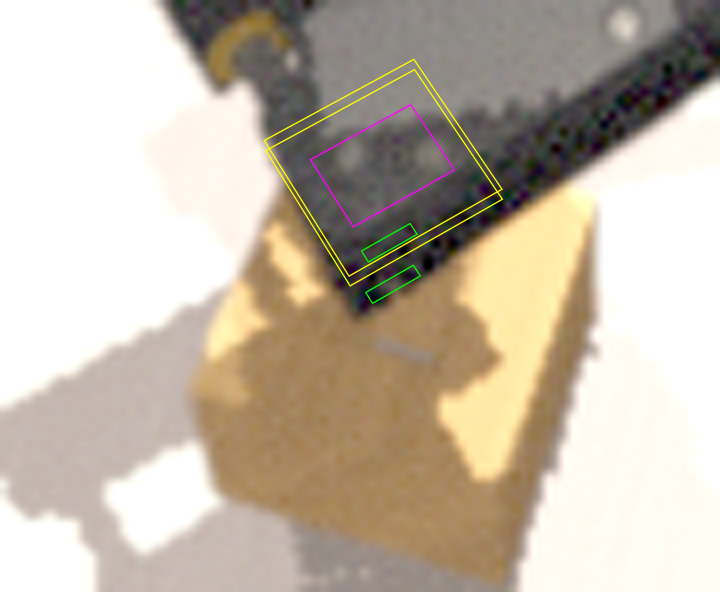

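Emit:
{"fn": "send_rows", "kwargs": {"fingers": [0,0,0,0,0,0,0,0,0,0], "dp": [[0,0.2,-3],[0,0.2,-7],[0,0.2,-12],[0,0.2,-18],[0,0.2,-24],[0,0.2,-30],[0,0.2,-36],[0,0.2,-41],[0,0.2,-44],[0,0.2,-44]], "turn": [[0,0,0],[0,0,0],[0,0,0],[0,0,0],[0,0,0],[0,0,0],[0,0,0],[0,0,0],[0,0,0],[0,0,0]]}}

```text
time_s: 28.28
position: [0.5359, 0.352, 0.085]
tcp_rot: [[-0.095, 0.681, 0.726], [-0.106, 0.719, -0.687], [-0.99, -0.142, 0.003]]
force: [0.6, -0.3, -0.1]
opening: 0.2
```

Emit:
{"fn": "send_rows", "kwargs": {"fingers": [0,0,0,0,0], "dp": [[0,0,-1],[0,0,-2],[0,0,-3],[0,0,-4],[0,0,-4]], "turn": [[0,0,0],[0,0,0],[0,0,0],[0,0,0],[0,0,0]]}}

```text
time_s: 28.7
position: [0.5358, 0.352, 0.081]
tcp_rot: [[-0.095, 0.681, 0.726], [-0.106, 0.719, -0.687], [-0.99, -0.142, 0.003]]
force: [-0.5, -0.0, -1.2]
opening: 0.205
```

Tip about 1 mm above its resting height. Final lowering until contact, then release.

Emit:
{"fn": "send_rows", "kwargs": {"fingers": [0,0,0,0,0], "dp": [[0,0,-0.4],[0,0,-0.8],[0,0,-1.2],[0,0,-1.4],[0,0,-1.4]], "turn": [[0,0,0],[0,0,0],[0,0,0],[0,0,0],[0,0,0]]}}

```text
time_s: 29.12
position: [0.5361, 0.3521, 0.0805]
tcp_rot: [[-0.095, 0.681, 0.726], [-0.105, 0.719, -0.687], [-0.99, -0.142, 0.004]]
force: [-1.7, -0.7, 4.2]
opening: 0.205
```

Emit:
{"fn": "send_rows", "kwargs": {"fingers": [0.3,0.5,0.7,0.8,0.8,0.8,0.8,0.8,0.8,0.8], "dp": [[0,0,0],[0,0,0],[0,0,0],[0,0,0],[0,0,0],[0,0,0],[0,0,0],[0,0,0],[0,0,0],[0,0,0]], "turn": [[0,0,0],[0,0,0],[0,0,0],[0,0,0],[0,0,0],[0,0,0],[0,0,0],[0,0,0],[0,0,0],[0,0,0]]}}

```text
time_s: 29.95
position: [0.536, 0.3521, 0.0805]
tcp_rot: [[-0.095, 0.681, 0.726], [-0.105, 0.719, -0.687], [-0.99, -0.142, 0.004]]
force: [-0.2, 0.4, 0.1]
opening: 0.787
```

Emit:
{"fn": "send_rows", "kwargs": {"fingers": [0.8,0.8,0.8,0.8,0.8,0.8,0.8,0.8,0.8,0.8], "dp": [[0,0,3],[0,0,10],[0,0,22],[0,0,38],[0,0,56],[0,0,76],[0,0,96],[0,0,114],[0,0,125],[0,0,130]], "turn": [[0,0,0],[0,0,0],[0,0,0],[0,0,0],[0,0,0],[0,0,0],[0,0,0],[0,0,0],[0,0,0],[0,0,0]]}}

```text
time_s: 30.78
position: [0.5373, 0.3527, 0.2138]
tcp_rot: [[-0.09, 0.681, 0.726], [-0.103, 0.719, -0.687], [-0.991, -0.137, 0.006]]
force: [0.7, -0.1, -0.8]
opening: 0.796
```

Emit:
{"fn": "send_rows", "kwargs": {"fingers": [0.8,0.8,0.8,0.8,0.8,0.8,0.8,0.8,0.8,0.8], "dp": [[-5,5,0],[-20,20,0],[-45,45,0],[-75,70,0],[-105,95,0],[-135,115,0],[-160,130,0],[-175,140,0],[-180,140,0],[-180,140,0]], "turn": [[0,0,0],[0,0,0],[0,0,0],[0,0,0],[0,0,0],[0,0,0],[0,0,0],[0,0,0],[0,0,0],[0,0,0]]}}

```text
time_s: 31.62
position: [0.3551, 0.4926, 0.213]
tcp_rot: [[-0.091, 0.679, 0.728], [-0.105, 0.721, -0.685], [-0.99, -0.139, 0.006]]
force: [0.4, -0.6, -0.0]
opening: 0.798
```

```bash
python3 pic.py e1 side 190 160 330 362; python3 pic.py e1 top 90 130 310 255; python3 - <<'E'
from h import *
c=np.load("side_e1.npy",allow_pickle=True).item()
im=lambda a,b,C,d:cv2.resize(c["img"][b:d,a:C],(400,400),interpolation=cv2.INTER_CUBIC)
cv2.imwrite("pics/e1.png",np.hstack([im(200,285,280,365),im(208,190,268,240)]))
E
```

```text
scale 2.9702970297029703 31.6667 [0.3568 0.4922 0.2132] [[-0.0904467291995705, 0.6805268476986771, 0.7271193841030514], [-0.10490205469834288, 0.7195401005461979, -0.6864820482911649], [-0.9903610190719168, -0.138366373325561, 0.006308615978643815]] [-0.1108  0.2122 -0.1806] 0.798483775626926
scale 3.6363636363636362 31.7167 [0.3578 0.492  0.2133] [[-0.09007759811013281, 0.6815932881334122, 0.7261656945148213], [-0.10432353080864003, 0.7186611202953658, -0.6874902145452171], [-0.9904557674315033, -0.13768363645434736, 0.006370950822204567]] [-0.6968 -0.1067  0.0772] 0.7957001916286139
```

View pics/e1.png

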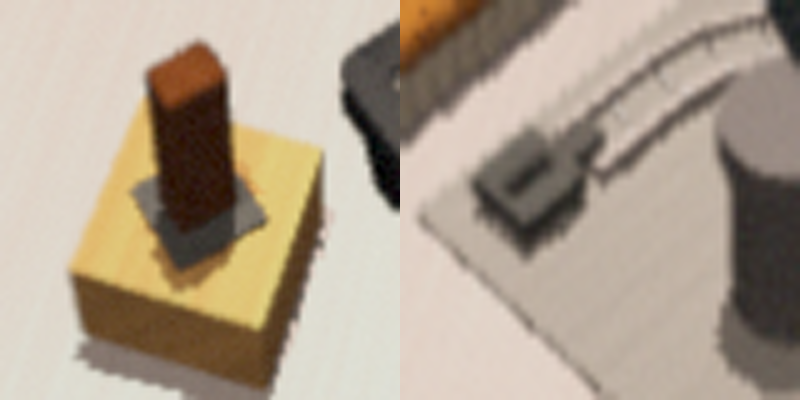

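View pics/top_e1.png

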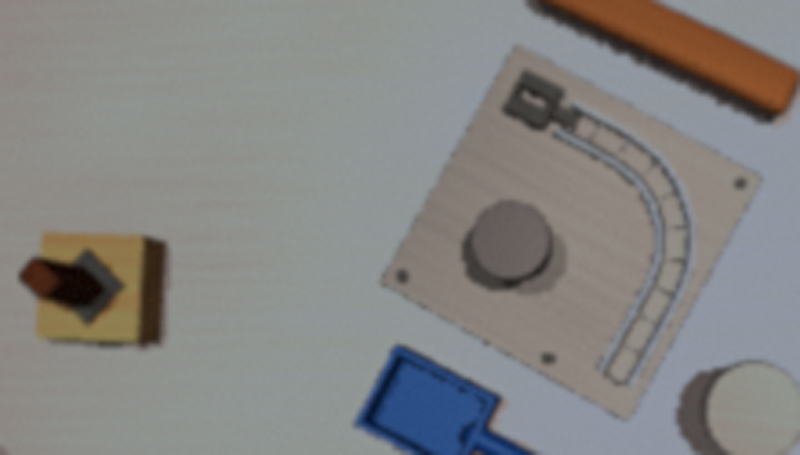

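Lock tongue lies over the last leaf, aligned with the channel. All leaves are flat, the tool is upright with its collar down on the block, and the gripper is clear. Handing in.

```bash
python3 -c "
from rig import bot
print(bot.hand_in())"
```

```text
the job is handed in; nothing more can be done
None
```

The job is handed in at about 32 s of the 72 s allowed. The hand-in gives no verdict, so what follows rests on the last side and top pictures and the readings during the moves.

- **Leaves:** I drew the tip along the whole channel at about 3–4 cm/s, pressing with roughly 2–5 N apart from about 10 N at the first touch. All ten leaves look flat in the last pictures.
- **Lock:** I put the blade about 6.5 mm into the slot and turned it clockwise until the tongue lay in line with the channel, over the last leaf. I felt no clear torque rise at the stop. I judged the stop from the tongue's direction in the pictures, and from the blade having turned further than the slot's play allows.
- **Tool:** It stands upright in the block with its collar down on the top. I felt about 5 N when it touched, and the gripper is open and clear of everything.
- **Slip in the grip:** The dragging tilted the tool about 0.15 rad in the fingers. I measured the tilt from the side camera and leaned the gripper to make the tool vertical before the lock and the block.
- **Disagreements:** The cover position from the plate's edges and from the channel and lock differed by 3–4 mm. I used a compromise weighted to the channel and lock, and the insertion then went in without contact force.
- **Other objects:** The jar, brush and scoop look unmoved in the pictures, but I did not measure them. The bin was not in the final views, but the arm stayed well away from it.

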